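Build the sieve tower on the shaker

ROBOT

A 7-joint arm with a two-finger parallel gripper is mounted at the origin on the work surface. World frame = base frame: x ahead of the robot, y to its left, z up, the work surface at z = 0. Lengths are in mm, angles in rad, forces in N, time in s.
With the tool pointing down it reaches from about 425 to 975 mm from the base axis. Payload 16.7 kg.
Tool frame: the origin (TCP) lies midway between the tips of the shut fingers; the grasp point (between the pads) lies 19 mm behind it (pinch_z is the distance from the TCP to the grasp point, in mm); z points along the fingers, y is the direction in which the jaws open and shut (so a half turn about z gives the same grasp; the last joint's range is limited). The gripper opens to 85 mm and grips with 20 to 120 N. Pads are 22 mm wide; open, the fingers measure 114 mm over their backs; the gripper's body (76 mm by 85 mm) begins 54 mm behind the grasp point. The pads swing forward as they close: fully open they stand 13 mm farther back than shut.
Start: joints at [1.196, 0.426, 0.074, 1.606, -0.034, 1.111, -0.067], TCP at [150.436, -657.986, 231.302] pointing down, gripper open.
Joint ranges: [-2.85, 2.85], [-0.5, 2.14], [-1.23, 1.37], [0.21, 2.46], [-1.02, 4.16], [0.16, 2.05], [-2.73, 2.73]. Speed limits (rad/s): [1.89, 1.89, 2.39, 2.39, 3.01, 3.01, 3.01].

INTERFACE

Orientations are given as a unit quaternion [w, x, y, z].
In Python, from cell import get_obs, read_camera, camera_params, finish_job, pinch_z gives the robot as it stands.
- The arm moves only by the tool step_arm, never from a script. Its argument "motion" is a list of rows, each a list of 2 entries, a list of its own where there are three numbers: the shift along the tool's x, y, z in m, then the turn, a rotation vector about the tool's x, y, z in degrees. In form: [[[dx, dy, dz], [wx, wy, wz]], ...]. A call has 1 to 10 rows; each row shifts and turns the commanded pose from where the row before left it, along the tool's axes as they then stand; what a row does not reach is not made up. A row lasts 1/12 s, in which the tool goes at most 41.7 mm and 7.16 degrees, less where a joint would pass 70% of its speed; a pose out of reach is approached as far as the arm can. A call with a gripper value outside its range is refused whole. "claw" is the finger opening in m, from 0 to 0.0854, set as the call begins (left out, the last holds). The fingers move at their own pace and stop on an object; "grip_force" is the grip in N (left out, the last holds). Time passes only in rows, so rows that do not move let the fingers close. It gives the time, the measured TCP pose, the force and the opening at its end, in the units of the state.
- get_obs(): the state, without advancing time (a new reading comes with each control period).
- read_camera(name): name is "side" or "top"; returns (picture, depth): 480x640x3 uint8, red, green, blue; 480x640 float32, mm along the optical axis (not along the pixel's ray), 0 where there is no reading.
- camera_params(name): a dict with "fx", "fy", "cx", "cy" (pixels), "R" (3x3) and "t" (3): a world point X has camera coordinates R X + t. Camera axes: x right, y down, z forward; pixel columns grow to the right and rows downward; lengths in mm; the calibration is good to about 2 mm. A picture is of the moment at which its call begins. camera_params takes no time and is no camera call.
- finish_job(): hands the job in, once; it reports no verdict.
The state is a dict: "t": time; "qpos": joint angles; "joint_vel": joint speeds; "effort": joint torques, N m; "position": TCP position; "tcp_rot": TCP orientation; "contact_force": force on the tool from outside, world axes, zero at the start; "moment": the same for the moment, N m; "grip_width": finger opening in mm.
Only numpy, scipy, OpenCV 4.12 (cv2) and the standard library are available. Lean on these libraries where they do the work, as an engineer would, in place of code of your own. Each camera call takes 0.05 s, during which the arm holds its last target.

TASK

Get the sieve shaker ready for the next sediment sample by building the tower on it from the bottom up: the flanged receiving pan in the shaker's round seat, then the fine sieve, then the coarse sieve, then the lid, each nested fully home and level in the one below. Do not tip any of the parts over on the way, and leave the small jar, the brass weight and the little beaker standing where they are.

Things in the scene. Friction and masses are not known exactly. Their poses are not given: they have to be found in the camera images.
- pan: Receiving pan: steel cup with plain closed floor and, low outside, a flat flange 84 mm across (no other part has one), 8 to 12 mm up. Wall 60 mm across, bore 54, 42 mm tall in all. Spigot below the flange: 8 mm high, tapering from 50 to 44 mm; goes into the shaker's seat until the flange's underside rests on the platform. Origin: centre of the underside, z up. 160 g, round.
- fine_sieve: Fine sieve: low steel ring with a close, dense grey mesh 15 mm below its rim. Wall 60 mm across, bore 54, 36 mm tall in all, shoulder 8 mm up. 130 g, round. Spigot below the shoulder: 8 mm high, tapering from 50 to 44 mm; nests in the 54 mm bore below until the shoulder rests on its rim. Origin: centre of the underside, z up.
- coarse_sieve: Coarse sieve: the tallest steel ring, floor of thick bars round wide dark square openings 17 mm below its rim. Wall 60 mm across, bore 54, 50 mm tall in all, shoulder 8 mm up. 170 g, round. Spigot below the shoulder: 8 mm high, tapering from 50 to 44 mm; nests in the 54 mm bore below until the shoulder rests on its rim. Origin: centre of the underside, z up.
- lid: Lid: flat steel disc 60 mm across, 8 to 14 mm up, with an upright black round knob on its centre, 22 mm across, 14 to 40 mm up. 110 g, round. Spigot below the shoulder: 8 mm high, tapering from 50 to 44 mm; nests in the 54 mm bore below until the shoulder rests on its rim. Origin: centre of the underside, z up.
- shaker_seat (a point): Centre of the mouth of the seat: a dark 54 mm round hole, 12 mm deep, in the middle of a round aluminium platform 92 mm across, top 57 mm above the bench, on the sieve shaker (fixed grey box 150 x 150 x 45 mm, left or right). The point lies in the platform's top plane, z up. The white balance with a flat square pan, 53 mm high, on the other side is not wanted.
- jar: A small white sample jar with a red cap, 29 mm across, 48 mm tall, standing between the sieve parts; not to be disturbed. Origin: centre of its underside.
- weight: A brass check weight with a knob, 26 mm across, 43 mm tall, standing between the sieve parts; not to be disturbed. Origin: centre of its underside.
- beaker: A small glass beaker, 29 mm across, 36 mm tall, standing between the sieve parts; not to be disturbed. Origin: centre of its underside.
Mind the look-alikes: they are no part of the job. Leave any purple look-alike of the pan alone.

How it is judged (in metres and radians):
On the way, in this order (a step that is already met when the one before it is completed fails the run):
1. the pan sits fully home in the shaker's round seat (horizontal distance between pan and shaker_seat below 0.005 m and z of pan in the frame of shaker_seat between -0.011 and -0.005 m and angle between pan's own z axis and vertical below 0.06 rad), for 0.2 s.
2. the fine sieve sits fully home on the pan (horizontal distance between fine_sieve and pan below 0.005 m and z of fine_sieve in the frame of pan between 0.031 and 0.037 m and angle between fine_sieve's own z axis and vertical below 0.06 rad), for 0.2 s.
3. the coarse sieve sits fully home on the fine sieve (horizontal distance between coarse_sieve and fine_sieve below 0.005 m and z of coarse_sieve in the frame of fine_sieve between 0.025 and 0.031 m and angle between coarse_sieve's own z axis and vertical below 0.06 rad), for 0.2 s.
4. the lid sits fully home on the coarse sieve (horizontal distance between lid and coarse_sieve below 0.005 m and z of lid in the frame of coarse_sieve between 0.039 and 0.045 m and angle between lid's own z axis and vertical below 0.06 rad), for 0.2 s.
At the end, for the whole second after the job is handed in: The four parts stand still as a tower on the shaker: pan in the seat, fine sieve on the pan, coarse sieve on the fine sieve, lid on the coarse sieve; each within 5 mm of the centre of what is below it, within 3 mm of its fully nested height and within 0.06 rad of upright (all of step 1 and all of step 2 and all of step 3 and all of step 4 and linear speed of each of pan, fine_sieve, coarse_sieve, lid below 0.02 m/s); the robot touches nothing.
It fails at once if a part of the sieve set is tipped over (more than 0.8 rad) (angle between any of pan, fine_sieve, coarse_sieve, lid's own z axis and vertical above 0.8 rad).
It fails at once if the jar, the weight or the beaker is moved more than 25 mm or knocked over (distance of any of jar, weight, beaker from where it was at the start of the episode above 0.025 m or angle between any of jar, weight, beaker's own z axis and vertical above 0.6 rad).
It also fails if it takes over 112 s, if anything falls off the work surface, if the arm or the gripper's body presses on something with over 40 N, if the wrist force passes 120 N, or if a joint passes its speed limit or range.

## Working session

There is one attempt and no reset: what is moved stays moved. The work goes in short steps, Python scripts to look and compute and a tool call to move; the robot and the scene stay as the last step left them, time stands still between calls to the robot, and variables do not carry over. Pictures are saved under pics/ and viewed, and the job is handed in when it is done.

Besides the shell and the picture viewer there is one more tool, called as name(argument=value, ...) on one line, values as JSON. step_arm: Moves the arm, as the interface text tells. Its arguments: {"type":"object","properties":{"motion":{"type":"array"},"claw":{"type":"number"},"grip_force":{"type":"number"}},"required":["motion"]}

```bash
mkdir -p pics; ls; cat > h.py <<'E'
import numpy as np,cv2
from cell import *
def snap(n,tag):
    p,d=read_camera(n); cv2.imwrite(f'pics/{tag}.png',p[:,:,::-1]); np.savez(f'{tag}.npz',p=p,d=d); return p,d
def pts(n,d):
    c=camera_params(n); v,u=np.mgrid[:480,:640]; z=d.astype(float)
    P=np.stack([(u-c['cx'])/c['fx']*z,(v-c['cy'])/c['fy']*z,z],-1)
    W=(P-np.array(c['t']))@np.array(c['R']); W[d==0]=np.nan; return W
E
python3 - <<'E'
from h import *
print(get_obs(),pinch_z)
for n in('top','side'):
    snap(n,n+'0'); print(camera_params(n))
E
```

```text
pics
{'t': 0.0, 'qpos': array([ 1.1965262 ,  0.42671991,  0.07385378,  1.60663938, -0.03410131,
        1.11079917, -0.06708152]), 'joint_vel': array([-0.00148345,  0.00032354,  0.00138677, -0.00092128, -0.00037803,
       -0.00072996,  0.0002762 ]), 'effort': array([ 1.39640684e-03, -9.49817705e+01,  3.76183212e+00, -4.63530707e+01,
        1.94755179e-02,  1.00102642e-02, -9.17641455e-05]), 'position': array([ 150.31932654, -657.61359132,  230.60446876]), 'tcp_rot': array([-6.41899349e-04,  9.93692205e-01,  1.12139977e-01, -1.20747785e-04]), 'contact_force': array([-0.65845502, -0.60750957,  0.63134544]), 'moment': array([ 0.02137372, -0.03738532,  0.02910825]), 'grip_width': 85.39838628450683} 18.700000000000003
{'fx': 600.8428138517481, 'fy': 600.8428138517481, 'cx': 314.8268702778104, 'cy': 238.49994447538597, 'R': array([[-1.07291909e-03, -9.99963015e-01,  8.53326895e-03],
       [-9.89949730e-01, -1.44641094e-04, -1.41419627e-01],
       [ 1.41415631e-01, -8.59923911e-03, -9.89912962e-01]]), 't': array([  11.38558351,  472.43280858, 1118.83850197])}
{'fx': 510.1646874525297, 'fy': 510.1646874525297, 'cx': 313.7192057704743, 'cy': 232.14673695430827, 'R': array([[ 0.86085233, -0.5086397 , -0.01479622],
       [-0.32899338, -0.53415462, -0.77874399],
       [ 0.38819664,  0.67525143, -0.62716734]]), 't': array([-412.20931606,  223.55541645,  703.86571316])}
```

View pics/top0.png

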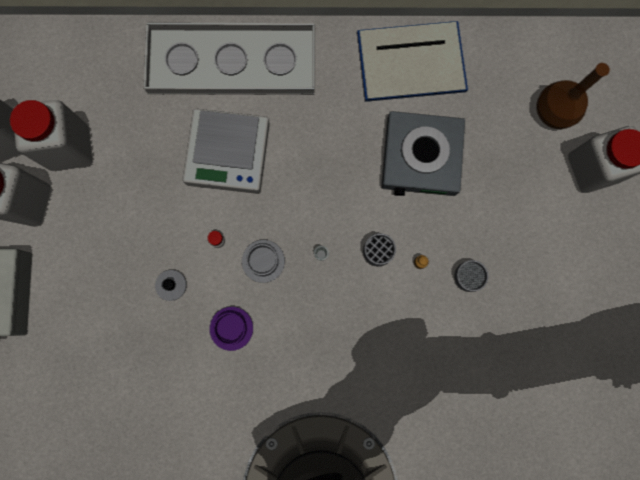

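View pics/side0.png

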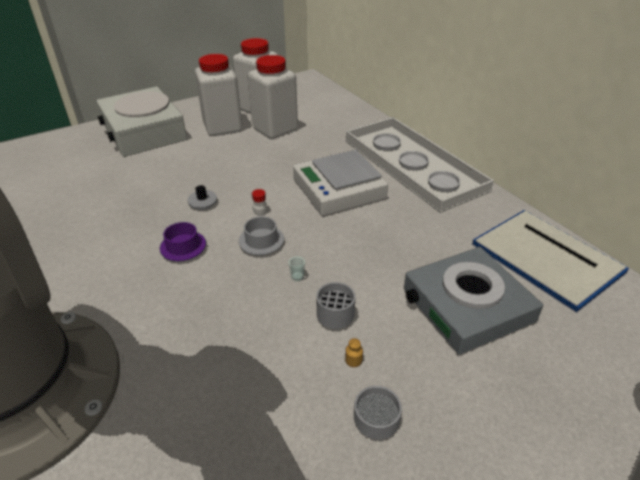

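```bash
cat >> h.py <<'E'
def fitc(xy):
    A=np.c_[2*xy,np.ones(len(xy))]; s=np.linalg.lstsq(A,(xy**2).sum(1),rcond=None)[0]
    return s[:2],np.sqrt(s[2]+s[:2]@s[:2])
E
python3 - <<'E'
from h import *
f=np.load('top0.npz');W=pts('top',f['d'])
f2=np.load('side0.npz');W2=pts('side',f2['d'])
print('bench',np.nanmedian(W[270:300,330:360,2]), np.nanmedian(W2[260:290,240:270,2]))
for n,(u,v),r,zl,zh in [('pan',(263,260),26,36,50),('panflange',(263,260),26,6,20),('fine',(471,275),24,30,45),('coarse',(378,249),24,44,60),('lid',(171,284),22,9,22),('knob',(171,284),22,33,50),('seat',(426,149),30,53,65),('jar',(215,238),12,40,60),('weight',(422,262),12,36,55),('beaker',(320,252),12,28,50)]:
    P=W[v-r:v+r,u-r:u+r].reshape(-1,3)
    # top-region points
    m=(P[:,2]>zl)&(P[:,2]<zh); Q=P[m]
    if len(Q)<5: print(n,len(Q)); continue
    c=(Q[:,:2].min(0)+Q[:,:2].max(0))/2
    print(n,len(Q),'zmed',np.median(Q[:,2]).round(1),'mid',c.round(1),'mean',Q[:,:2].mean(0).round(1),'ext',np.ptp(Q[:,:2],axis=0).round(1), 'kasa',[np.round(x,1) for x in fitc(Q[:,:2])])
    S=W2.reshape(-1,3); k=(np.hypot(*(S[:,:2]-c).T)<60)&(S[:,2]>zl)&(S[:,2]<zh); S=S[k]
    if len(S)>4: c2=(S[:,:2].min(0)+S[:,:2].max(0))/2; print('   side',len(S),c2.round(1),np.ptp(S[:,:2],axis=0).round(1))
im=cv2.imread('pics/top0.png')
cv2.imwrite('pics/crop.png',cv2.resize(im[210:350,140:500],None,fx=2.2,fy=2.2,interpolation=2))
E
```

```text
bench 0.695687259602587 1.5403386947078883
pan 165 zmed 41.7 mid [431.7 112.4] mean [433.3 113.8] ext [59.1 59.1] kasa [array([431.6, 112.4]), np.float64(28.3)]
   side 282 [430.8 109.3] [60.1 60.2]
panflange 1207 zmed 13.5 mid [431.6 112.7] mean [430.5 111.8] ext [82.4 83.8] kasa [array([431.1, 112.1]), np.float64(29.6)]
   side 650 [431.2 106.6] [83.  77.4]
fine 191 zmed 35.2 mid [ 401.5 -287.4] mean [ 402.  -287.2] ext [59.1 59.9] kasa [array([ 401.5, -287.4]), np.float64(28.3)]
   side 553 [ 400.9 -290.5] [60.2 60.7]
coarse 176 zmed 50.1 mid [ 451.2 -110.7] mean [ 450.8 -111.6] ext [58.8 59.5] kasa [array([ 450.9, -110.7]), np.float64(28.3)]
   side 401 [ 450.5 -113.3] [59.8 60.5]
lid 636 zmed 14.8 mid [384.8 289.6] mean [384.5 289.1] ext [58.1 58.3] kasa [array([384.9, 290.4]), np.float64(22.8)]
   side 362 [384.1 286.9] [59.  57.9]
knob 107 zmed 40.3 mid [384.9 289.9] mean [384.8 289.5] ext [19.4 21.5] kasa [array([384.9, 289.6]), np.float64(7.7)]
   side 87 [384. 287.] [20.6 22.2]
seat 1123 zmed 57.3 mid [ 642.8 -201.5] mean [ 642.4 -200.5] ext [90.3 91.2] kasa [array([ 642.7, -200.6]), np.float64(37.3)]
   side 1483 [ 642.  -203.7] [91.8 92.1]
jar 174 zmed 48.7 mid [471.9 202.1] mean [471.8 201.6] ext [26.4 27.3] kasa [array([471.8, 201.7]), np.float64(9.9)]
   side 134 [471.5 198.9] [26.9 28.4]
weight 67 zmed 41.6 mid [ 430.3 -194.3] mean [ 429.8 -193.6] ext [15.8 16.3] kasa [array([ 429.8, -193.8]), np.float64(6.3)]
   side 272 [ 439.6 -169.8] [38.2 70.3]
beaker 72 zmed 35.9 mid [4.442e+02 4.000e-01] mean [445.5   0. ] ext [26.9 24.9] kasa [array([444.5,   0.5]), np.float64(12.5)]
   side 166 [444.1  -2.1] [27.9 28.2]
```

View pics/crop.png

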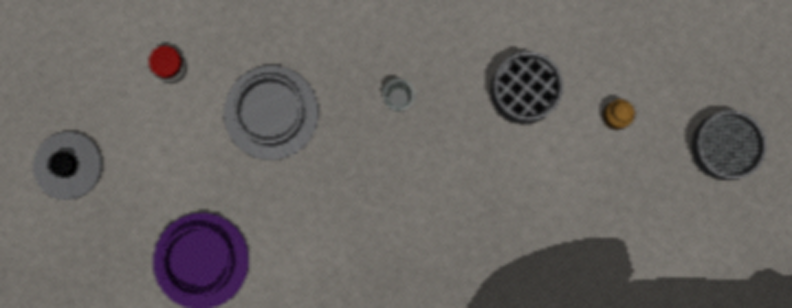

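step_arm(motion=[[[0, 0, 0], [0, 0, -7]], [[0, 0, 0], [0, 0, -7]], [[0, 0, 0], [0, 0, -7]], [[0, 0, 0], [0, 0, -7]], [[0, 0, 0], [0, 0, -7]], [[0, 0, 0], [0, 0, -7]], [[0, 0, 0], [0, 0, -7]], [[0, 0, 0], [0, 0, -7]], [[0, 0, 0], [0, 0, -7]], [[0, 0, 0], [0, 0, -7]]], claw=0.085, grip_force=50)

```text
t: 0.93
position: [150.3, -657.8, 230.9]
tcp_rot: [-0.0, 0.748, 0.664, 0.0]
contact_force: [-0.1, -0.4, 0.2]
grip_width: 84.9
```

step_arm(motion=[[[0, 0, 0], [0, 0, -7.0]], [[0, 0, 0], [0, 0, 0]], [[0, 0, 0], [0, 0, 0]]])

```text
t: 1.18
position: [150.2, -657.9, 231.0]
tcp_rot: [-0.0, 0.709, 0.705, 0.0]
contact_force: [-0.7, 0.2, -0.3]
grip_width: 85.1
```

```bash
cat >> h.py <<'E'
from scipy.spatial.transform import Rotation as Ro
def st(tgt=None):
    o=get_obs(); R=Ro.from_quat(np.array(o['tcp_rot']),scalar_first=True).as_matrix()
    print('t',round(o['t'],2),'pos',np.round(o['position'],1),'q',np.round(o['qpos'],2),'F',np.round(o['contact_force'],1),'w',round(o['grip_width'],1))
    print('toolaxes x',R[:,0].round(3),'y',R[:,1].round(3),'z',R[:,2].round(3))
    if tgt is not None:
        # rotvec in tool frame to reach x=+y,y=+x,z=-z
        T=np.array([[0,1,0],[1,0,0],[0,0,-1.]])
        print('shift tool m',(R.T@(np.array(tgt)-o['position'])/1000).round(4),'rot deg',np.degrees(Ro.from_matrix(R.T@T).as_rotvec()).round(2))
E
python3 -c "
from h import *
st([430,-400,150])"
```

```text
t 1.18 pos [ 150.2 -657.9  231. ] q [ 1.39  0.43 -0.19  1.59  0.09  1.12  1.17] F [-0.7  0.2 -0.3] w 85.1
toolaxes x [0.006 1.    0.001] y [ 1.    -0.006  0.   ] z [ 0.     0.001 -1.   ]
shift tool m [0.2596 0.2781 0.0812] rot deg [ 0.   -0.04 -0.36]
```

step_arm(motion=[[[0.026, 0.028, 0.008], [0, 0, -0.4]], [[0.026, 0.028, 0.008], [0, 0, 0]], [[0.026, 0.028, 0.008], [0, 0, 0]], [[0.026, 0.028, 0.008], [0, 0, 0]], [[0.026, 0.028, 0.008], [0, 0, 0]], [[0.026, 0.028, 0.008], [0, 0, 0]], [[0.026, 0.028, 0.008], [0, 0, 0]], [[0.026, 0.028, 0.008], [0, 0, 0]], [[0.026, 0.028, 0.008], [0, 0, 0]], [[0.026, 0.028, 0.008], [0, 0, 0]]])

```text
t: 2.02
position: [430.4, -395.4, 151.0]
tcp_rot: [0.0, 0.707, 0.707, -0.0]
contact_force: [0.8, -0.5, -0.4]
grip_width: 85.0
```

```bash
python3 -c "
from h import *
st([431,111,130])"
```

```text
t 2.02 pos [ 430.4 -395.4  151. ] q [ 0.9   0.38 -0.33  1.87  0.15  0.91  0.5 ] F [ 0.8 -0.5 -0.4] w 85.0
toolaxes x [ 0.  1. -0.] y [ 1. -0. -0.] z [-0. -0. -1.]
shift tool m [5.064e-01 4.000e-04 2.100e-02] rot deg [-0.    0.01 -0.03]
```

step_arm(motion=[[[0.03, 0, 0.002], [0, 0, 0]], [[0.03, 0, 0.002], [0, 0, 0]], [[0.03, 0, 0.002], [0, 0, 0]], [[0.03, 0, 0.002], [0, 0, 0]], [[0.03, 0, 0.002], [0, 0, 0]], [[0.03, 0, 0.002], [0, 0, 0]], [[0.03, 0, 0.002], [0, 0, 0]], [[0.03, 0, 0.002], [0, 0, 0]], [[0.03, 0, 0.002], [0, 0, 0]], [[0.03, 0, 0.002], [0, 0, 0]]])

```text
t: 2.85
position: [427.7, -95.5, 131.4]
tcp_rot: [0.0, 0.707, 0.707, 0.0]
contact_force: [1.1, -0.2, 0.5]
grip_width: 84.8
```

step_arm(motion=[[[0.03, 0, 0], [0, 0, 0]], [[0.03, 0, 0], [0, 0, 0]], [[0.03, 0, 0], [0, 0, 0]], [[0.03, 0, 0], [0, 0, 0]], [[0.03, 0, 0], [0, 0, 0]], [[0.03, 0, 0], [0, 0, 0]], [[0.02, 0, 0], [0, 0, 0]], [[0.006, 0, 0], [0, 0, 0]], [[0, 0, 0], [0, 0, 0]], [[0, 0, 0], [0, 0, 0]]])

```text
t: 3.68
position: [426.8, 108.6, 131.2]
tcp_rot: [-0.0, 0.706, 0.708, -0.0]
contact_force: [-0.7, -0.2, -0.5]
grip_width: 84.8
```

```bash
python3 -c "
from h import *
st([431.2,110.9,11])
snap('top','t1');snap('side','s1')"
```

```text
t 3.68 pos [426.8 108.6 131.2] q [ 0.18  0.23 -0.63  2.18  0.19  0.79 -0.58] F [-0.7 -0.2 -0.5] w 84.8
toolaxes x [-0.003  1.    -0.   ] y [ 1.     0.003 -0.   ] z [-0. -0. -1.]
shift tool m [0.0023 0.0045 0.1202] rot deg [-0.02  0.02  0.16]
```

View pics/s1.png

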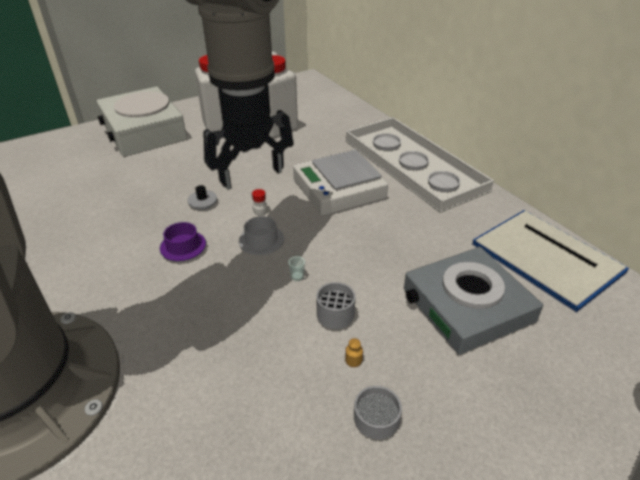

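step_arm(motion=[[[0.002, 0.0045, 0.015], [0, 0, 0.16]], [[0, 0, 0.015], [0, 0, 0]], [[0, 0, 0.015], [0, 0, 0]], [[0, 0, 0.015], [0, 0, 0]], [[0, 0, 0.015], [0, 0, 0]], [[0, 0, 0.015], [0, 0, 0]], [[0, 0, 0.01], [0, 0, 0]], [[0, 0, 0.005], [0, 0, 0]], [[0, 0, 0], [0, 0, 0]]])

```text
t: 4.53
position: [431.0, 110.5, 25.6]
tcp_rot: [-0.0, 0.707, 0.707, -0.001]
contact_force: [0.2, -0.0, 0.1]
grip_width: 85.0
```

```bash
python3 -c "
from h import *
st([431.2,110.9,11])
snap('top','t2');p,d=snap('side','s2')
cv2.imwrite('pics/s2c.png',cv2.resize(p[120:280,150:350,::-1],None,fx=3,fy=3))"
```

```text
t 4.53 pos [431.  110.5  25.6] q [ 0.06  0.43 -0.53  2.24  0.4   0.57 -0.77] F [ 0.2 -0.   0.1] w 85.0
toolaxes x [-0.001  1.    -0.   ] y [ 1.     0.001 -0.001] z [-0.001 -0.    -1.   ]
shift tool m [0.0004 0.0002 0.0146] rot deg [-0.08  0.02  0.05]
```

View pics/s2c.png

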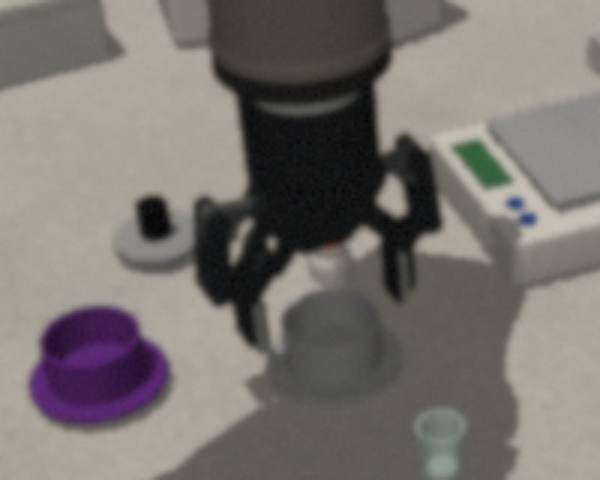

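step_arm(motion=[[[0.0004, 0, 0.007], [0, 0, 0]], [[0, 0, 0.005], [0, 0, 0]], [[0, 0, 0.002], [0, 0, 0]], [[0, 0, 0], [0, 0, 0]]])

```text
t: 4.97
position: [431.2, 111.6, 11.9]
tcp_rot: [-0.0, 0.706, 0.708, -0.0]
contact_force: [0.8, -0.5, 0.7]
grip_width: 85.1
```

step_arm(motion=[[[0, 0, 0], [0, 0, 0]], [[0, 0, 0], [0, 0, 0]], [[0, 0, 0], [0, 0, 0]], [[0, 0, 0], [0, 0, 0]], [[0, 0, 0], [0, 0, 0]], [[0, 0, 0], [0, 0, 0]], [[0, 0, 0], [0, 0, 0]], [[0, 0, 0], [0, 0, 0]]], claw=0.045, grip_force=50)

```text
t: 5.63
position: [431.5, 111.7, 12.9]
tcp_rot: [0.0, 0.706, 0.708, 0.0]
contact_force: [-2.9, -1.2, 13.3]
grip_width: 58.3
```

```bash
python3 -c "
from h import *
st([431.2,110.9,11])
"
```

```text
t 5.63 pos [431.5 111.7  12.9] q [ 0.04  0.45 -0.51  2.24  0.43  0.54 -0.8 ] F [-2.9 -1.2 13.3] w 58.3
toolaxes x [-0.002  1.    -0.   ] y [1.    0.002 0.001] z [ 0.001 -0.    -1.   ]
shift tool m [-0.0008 -0.0003  0.0019] rot deg [0.03 0.01 0.13]
```

step_arm(motion=[[[0, 0, -0.002], [0, 0, 0]], [[0, 0, -0.004], [0, 0, 0]], [[0, 0, -0.008], [0, 0, 0]], [[0, 0, -0.015], [0, 0, 0]], [[0, 0, -0.02], [0, 0, 0]], [[0, 0, -0.02], [0, 0, 0]], [[0, 0, -0.02], [0, 0, 0]], [[0, 0, -0.02], [0, 0, 0]], [[0, 0, -0.015], [0, 0, 0]], [[0, 0, 0], [0, 0, 0]]])

```text
t: 6.47
position: [432.7, 112.0, 139.5]
tcp_rot: [0.001, 0.706, 0.708, 0.002]
contact_force: [0.7, 0.4, -1.1]
grip_width: 58.3
```

```bash
python3 -c "
from h import *
st([642.4,-202.1,140])
p,d=snap('side','s3')
cv2.imwrite('pics/s3c.png',cv2.resize(p[70:230,150:350,::-1],None,fx=3,fy=3))"
```

```text
t 6.47 pos [432.7 112.  139.5] q [ 0.19  0.23 -0.65  2.16  0.19  0.8  -0.58] F [ 0.7  0.4 -1.1] w 58.3
toolaxes x [-0.002  1.     0.001] y [1.    0.002 0.004] z [ 0.004  0.001 -1.   ]
shift tool m [-3.145e-01  2.091e-01  2.000e-04] rot deg [ 0.25 -0.04  0.11]
```

View pics/s3c.png

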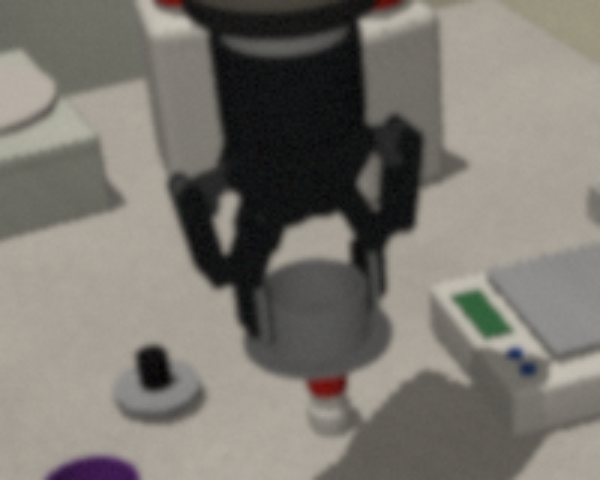

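step_arm(motion=[[[-0.01, 0.007, 0], [0.25, 0, 0.1]], [[-0.02, 0.013, 0], [0, 0, 0]], [[-0.025, 0.017, 0], [0, 0, 0]], [[-0.025, 0.017, 0], [0, 0, 0]], [[-0.025, 0.017, 0], [0, 0, 0]], [[-0.025, 0.017, 0], [0, 0, 0]], [[-0.025, 0.017, 0], [0, 0, 0]], [[-0.025, 0.017, 0], [0, 0, 0]], [[-0.025, 0.017, 0], [0, 0, 0]], [[-0.025, 0.017, 0], [0, 0, 0]]])

```text
t: 7.35
position: [587.5, -120.5, 134.1]
tcp_rot: [-0.002, 0.707, 0.707, -0.002]
contact_force: [-0.1, 1.6, -1.4]
grip_width: 58.5
```

step_arm(motion=[[[-0.025, 0.017, 0], [0, 0, 0]], [[-0.025, 0.017, 0], [0, 0, 0]], [[-0.02, 0.01, 0], [0, 0, 0]], [[-0.01, 0.004, 0], [0, 0, 0]], [[-0.003, 0, 0], [0, 0, 0]], [[0, 0, 0], [0, 0, 0]], [[0, 0, 0], [0, 0, 0]], [[0, 0, 0], [0, 0, 0]]])

```text
t: 8.02
position: [635.1, -199.9, 135.3]
tcp_rot: [-0.002, 0.706, 0.708, -0.002]
contact_force: [-0.3, 0.0, -2.2]
grip_width: 58.3
```

```bash
python3 -c "
from h import *
st([642.6,-201.8,90])
p,d=snap('side','s4')
cv2.imwrite('pics/s4c.png',cv2.resize(p[180:380,370:570,::-1],None,fx=3,fy=3))"
```

```text
t 8.02 pos [ 635.1 -199.9  135.3] q [ 0.54  0.54 -0.45  1.68  0.27  0.98 -0.01] F [-0.3  0.  -2.2] w 58.3
toolaxes x [-0.002  1.     0.001] y [ 1.     0.002 -0.005] z [-0.005  0.001 -1.   ]
shift tool m [-0.0019  0.0077  0.0453] rot deg [-0.28 -0.03  0.1 ]
```

View pics/s4c.png

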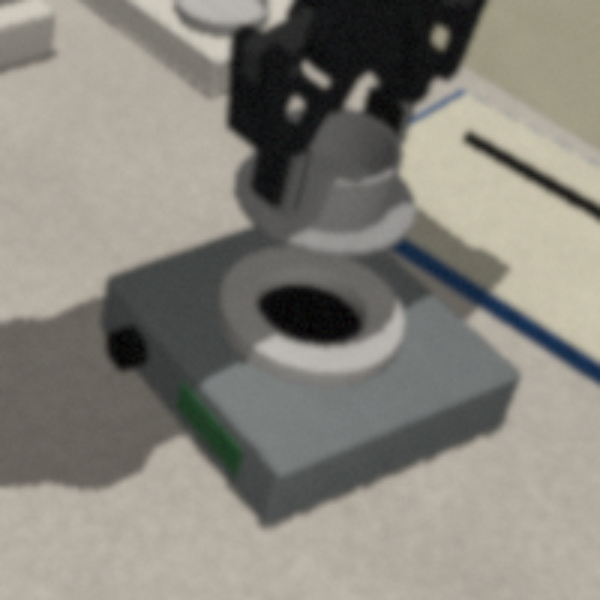

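step_arm(motion=[[[-0.001, 0.004, 0.005], [-0.3, 0, 0.1]], [[-0.001, 0.0035, 0.01], [0, 0, 0]], [[0, 0, 0.015], [0, 0, 0]], [[0, 0, 0.015], [0, 0, 0]], [[0, 0, 0.01], [0, 0, 0]], [[0, 0, 0], [0, 0, 0]], [[0, 0, 0], [0, 0, 0]]])

```text
t: 8.65
position: [642.5, -203.0, 79.2]
tcp_rot: [-0.001, 0.708, 0.707, -0.0]
contact_force: [0.7, 0.2, -2.4]
grip_width: 58.3
```

```bash
python3 -c "
from h import *
st([642.6,-201.8,62])
p,d=snap('side','s5');W=pts('side',d).reshape(-1,3)
# pan rim points & tilt
c=np.array([642,-203]);r=np.hypot(*(W[:,:2]-c).T)
for zl,zh in((70,83),(98,108)):
  k=(r<46)&(W[:,2]>zl)&(W[:,2]<zh);Q=W[k];print(len(Q),((Q.max(0)+Q.min(0))/2).round(1),np.ptp(Q,axis=0).round(1))
cv2.imwrite('pics/s5c.png',cv2.resize(p[180:380,370:570,::-1],None,fx=3,fy=3))"
```

```text
t 8.65 pos [ 642.5 -203.    79.2] q [ 0.52  0.62 -0.43  1.7   0.31  0.89 -0.04] F [ 0.7  0.2 -2.4] w 58.3
toolaxes x [0.001 1.    0.001] y [ 1.    -0.001 -0.001] z [-0.001  0.001 -1.   ]
shift tool m [0.0012 0.0002 0.0172] rot deg [-0.05 -0.04 -0.07]
842 [ 641.6 -204.7   78.3] [84.4 82.1  9.4]
381 [ 641.8 -205.2  103. ] [88.9 58.3  9.9]
```

View pics/s5c.png

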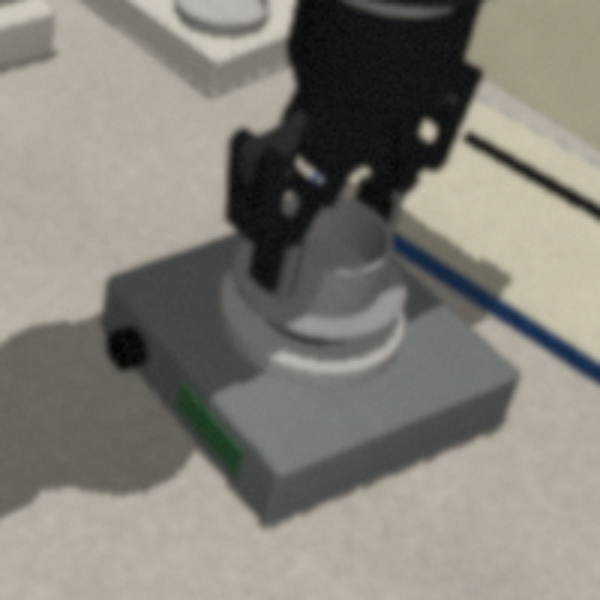

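step_arm(motion=[[[0.001, 0.0002, 0.004], [0, 0, 0]], [[0, 0, 0.004], [0, 0, 0]], [[0, 0, 0.004], [0, 0, 0]], [[0, 0, 0.003], [0, 0, 0]], [[0, 0, 0.002], [0, 0, 0]], [[0, 0, 0], [0, 0, 0]]])

```text
t: 9.2
position: [643.0, -202.3, 62.9]
tcp_rot: [0.0, 0.708, 0.707, 0.0]
contact_force: [0.3, 0.2, -2.3]
grip_width: 58.6
```

```bash
python3 -c "
from h import *
st([642.6,-201.8,62])"
```

```text
t 9.2 pos [ 643.  -202.3   62.9] q [ 0.51  0.63 -0.42  1.71  0.32  0.87 -0.05] F [ 0.3  0.2 -2.3] w 58.6
toolaxes x [0.001 1.    0.   ] y [ 1.    -0.001  0.   ] z [ 0.  0. -1.]
shift tool m [ 0.0005 -0.0004  0.0009] rot deg [ 0.02 -0.01 -0.08]
```

Not yet in contact; 2 mm more, gently, then release.

step_arm(motion=[[[0, 0, 0.001], [0, 0, 0]], [[0, 0, 0.001], [0, 0, 0]], [[0, 0, 0], [0, 0, 0]]])

```text
t: 9.45
position: [643.4, -202.4, 62.1]
tcp_rot: [0.001, 0.708, 0.707, 0.0]
contact_force: [-2.6, -0.3, 5.6]
grip_width: 58.0
```

step_arm(motion=[[[0, 0, 0], [0, 0, 0]], [[0, 0, 0], [0, 0, 0]], [[0, 0, 0], [0, 0, 0]], [[0, 0, 0], [0, 0, 0]], [[0, 0, 0], [0, 0, 0]], [[0, 0, 0], [0, 0, 0]]], claw=0.085)

```text
t: 9.95
position: [643.3, -202.3, 61.4]
tcp_rot: [0.0, 0.708, 0.707, 0.0]
contact_force: [-0.4, -0.8, -0.5]
grip_width: 84.9
```

step_arm(motion=[[[0, 0, -0.01], [0, 0, 0]], [[0, 0, -0.02], [0, 0, 0]], [[0, 0, -0.02], [0, 0, 0]], [[0, 0, -0.02], [0, 0, 0]], [[0, 0, -0.02], [0, 0, 0]], [[-0.01, -0.02, 0], [0, 0, 0]], [[-0.02, -0.04, 0], [0, 0, 0]], [[-0.02, -0.035, 0], [0, 0, 0]], [[-0.02, -0.035, 0], [0, 0, 0]], [[-0.02, -0.035, 0], [0, 0, 0]]])

```text
t: 10.78
position: [479.2, -291.3, 152.1]
tcp_rot: [0.001, 0.707, 0.707, 0.0]
contact_force: [0.7, -1.4, -0.2]
grip_width: 85.0
```

```bash
cat >> h.py <<'E'
def tower(tag,zr,tol=6,c=(642,-202)):
    for n in('top','side'):
        p,d=snap(n,tag+n); W=pts(n,d).reshape(-1,3)
        r=np.hypot(W[:,0]-c[0],W[:,1]-c[1])
        for z in zr:
            Q=W[(r<46)&(abs(W[:,2]-z)<tol)]
            if len(Q)<8: print(n,z,len(Q)); continue
            print(n,z,len(Q),'mid',((Q.max(0)+Q.min(0))/2)[:2].round(1),'ext',np.ptp(Q,axis=0)[:2].round(1),'zmed',np.median(Q[:,2]).round(1))
E
python3 -c "
from h import *
st([401.2,-289,120])
tower('p1',[61,91])
p=cv2.imread('pics/p1side.png');cv2.imwrite('pics/p1c.png',cv2.resize(p[180:380,370:570],None,fx=3,fy=3))"
```

```text
t 10.78 pos [ 479.2 -291.3  152.1] q [ 0.81  0.36 -0.46  1.92  0.2   0.9   0.25] F [ 0.7 -1.4 -0.2] w 85.0
toolaxes x [ 0.001  1.    -0.001] y [ 1.    -0.001  0.001] z [ 0.001 -0.001 -1.   ]
shift tool m [ 0.0022 -0.078   0.032 ] rot deg [ 0.08  0.03 -0.06]
top 61 1221 mid [ 642.  -201.7] ext [90.9 91. ] zmed 61.8
top 91 206 mid [ 642.7 -200.7] ext [59.1 59. ] zmed 90.7
side 61 531 mid [ 639.5 -219.5] ext [86.5 56.1] zmed 61.2
side 91 35 mid [ 644.8 -231.4] ext [17.6  4.6] zmed 89.4
```

View pics/p1c.png

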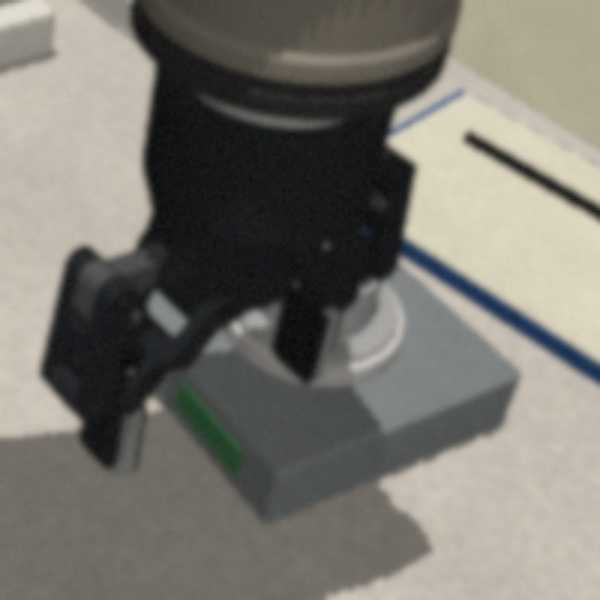

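View pics/p1top.png

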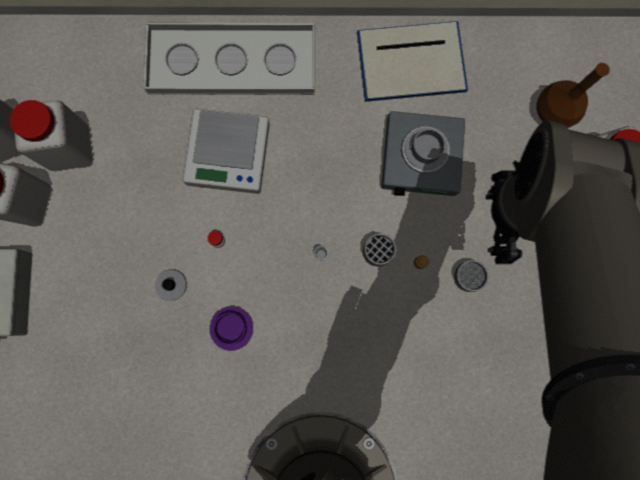

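step_arm(motion=[[[0.002, -0.018, 0.003], [0, 0, 0]], [[0, -0.02, 0.01], [0, 0, 0]], [[0, -0.02, 0.015], [0, 0, 0]], [[0, -0.015, 0.02], [0, 0, 0]], [[0, -0.005, 0.02], [0, 0, 0]], [[0, 0, 0.02], [0, 0, 0]], [[0, 0, 0.02], [0, 0, 0]], [[0, 0, 0.005], [0, 0, 0]], [[0, 0, 0], [0, 0, 0]], [[0, 0, 0], [0, 0, 0]]])

```text
t: 11.72
position: [403.4, -288.7, 39.0]
tcp_rot: [0.0, 0.708, 0.707, 0.0]
contact_force: [0.0, 0.2, 0.8]
grip_width: 85.0
```

```bash
python3 -c "
from h import *
st([401.2,-289,12])
p,d=snap('side','s6')
cv2.imwrite('pics/s6c.png',cv2.resize(p[280:480,270:470,::-1],None,fx=3,fy=3))"
```

```text
t 11.72 pos [ 403.4 -288.7   39. ] q [ 0.83  0.44 -0.4   2.13  0.29  0.62  0.22] F [0.  0.2 0.8] w 85.0
toolaxes x [ 0.001  1.    -0.   ] y [ 1.    -0.001  0.001] z [ 0.001 -0.    -1.   ]
shift tool m [-0.0003 -0.0022  0.027 ] rot deg [ 0.07  0.01 -0.07]
```

View pics/s6c.png

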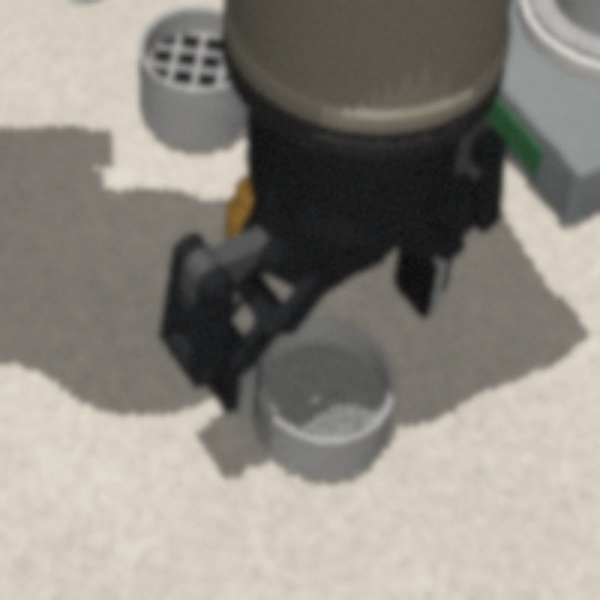

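step_arm(motion=[[[0, -0.002, 0.008], [0, 0, 0]], [[0, 0, 0.01], [0, 0, 0]], [[0, 0, 0.006], [0, 0, 0]], [[0, 0, 0.003], [0, 0, 0]], [[0, 0, 0], [0, 0, 0]]])

```text
t: 12.18
position: [400.5, -288.3, 10.4]
tcp_rot: [-0.0, 0.708, 0.707, 0.0]
contact_force: [0.4, 0.3, -0.5]
grip_width: 84.8
```

step_arm(motion=[[[0, 0, 0], [0, 0, 0]], [[0, 0, 0], [0, 0, 0]], [[0, 0, 0], [0, 0, 0]], [[0, 0, 0], [0, 0, 0]], [[0, 0, 0], [0, 0, 0]], [[0, 0, 0], [0, 0, 0]], [[0, 0, 0], [0, 0, 0]], [[0, 0, 0], [0, 0, 0]]], claw=0.045)

```text
t: 12.85
position: [401.2, -288.7, 11.8]
tcp_rot: [0.001, 0.708, 0.707, 0.0]
contact_force: [-2.0, 2.5, 8.2]
grip_width: 58.4
```

```bash
python3 -c "
from h import *
st([401.2,-289,12])
p,d=snap('side','s7')
cv2.imwrite('pics/s7c.png',cv2.resize(p[280:480,270:470,::-1],None,fx=3,fy=3))"
```

```text
t 12.85 pos [ 401.2 -288.7   11.8] q [ 0.81  0.48 -0.38  2.15  0.33  0.56  0.19] F [-2.   2.5  8.2] w 58.4
toolaxes x [ 0.002  1.    -0.   ] y [ 1.    -0.002  0.001] z [ 0.001 -0.    -1.   ]
shift tool m [-0.0003  0.     -0.0002] rot deg [ 0.08  0.03 -0.09]
```

View pics/s7c.png

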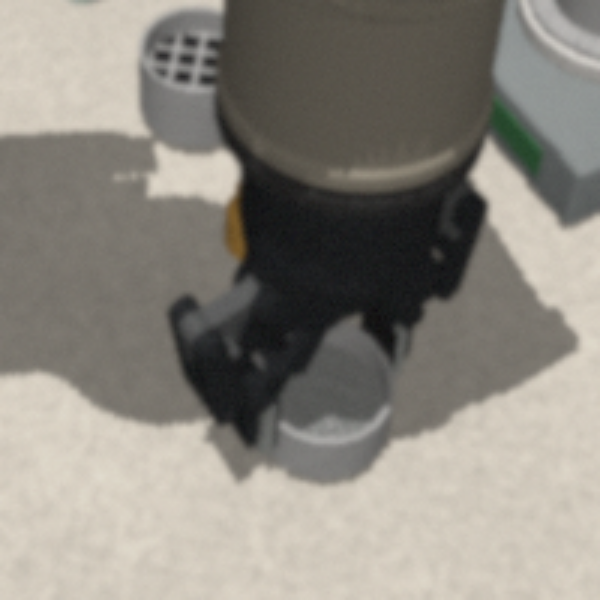

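step_arm(motion=[[[0, 0, -0.002], [0, 0, 0]], [[0, 0, -0.004], [0, 0, 0]], [[0, 0, -0.008], [0, 0, 0]], [[0, 0, -0.015], [0, 0, 0]], [[0, 0, -0.02], [0, 0, 0]], [[0, 0, -0.02], [0, 0, 0]], [[0, 0, -0.02], [0, 0, 0]], [[0, 0, -0.02], [0, 0, 0]], [[0, 0, -0.015], [0, 0, 0]], [[0, 0, 0], [0, 0, 0]]])

```text
t: 13.73
position: [402.0, -289.4, 138.7]
tcp_rot: [0.003, 0.708, 0.707, 0.001]
contact_force: [0.5, -0.4, -2.3]
grip_width: 58.0
```

step_arm(motion=[[[0.003, 0.01, 0], [0, 0, 0]], [[0.008, 0.02, 0], [0, 0, 0]], [[0.01, 0.028, 0], [0, 0, 0]], [[0.01, 0.028, 0], [0, 0, 0]], [[0.01, 0.028, 0], [0, 0, 0]], [[0.01, 0.028, 0], [0, 0, 0]], [[0.01, 0.028, 0], [0, 0, 0]], [[0.01, 0.028, 0], [0, 0, 0]], [[0.01, 0.024, 0], [0, 0, 0]], [[0.004, 0.012, 0], [0, 0, 0]]])

```text
t: 14.57
position: [637.7, -200.6, 134.0]
tcp_rot: [-0.001, 0.707, 0.708, 0.001]
contact_force: [0.2, 0.1, -1.2]
grip_width: 57.8
```

step_arm(motion=[[[0.001, 0.003, 0], [0, 0, 0]], [[0, 0, 0], [0, 0, 0]], [[0, 0, 0], [0, 0, 0]], [[0, 0, 0], [0, 0, 0]]])

```text
t: 14.9
position: [636.8, -203.9, 135.2]
tcp_rot: [0.0, 0.708, 0.706, -0.0]
contact_force: [-0.3, 0.6, -1.0]
grip_width: 57.8
```

```bash
python3 -c "
from h import *
st([643,-202,120])
tower('f0',[61,91])
p=cv2.imread('pics/f0side.png');cv2.imwrite('pics/f0c.png',cv2.resize(p[150:350,370:570],None,fx=3,fy=3))"
```

```text
t 14.9 pos [ 636.8 -203.9  135.2] q [ 0.55  0.55 -0.46  1.68  0.28  0.98 -0.02] F [-0.3  0.6 -1. ] w 57.8
toolaxes x [ 0.003  1.    -0.   ] y [ 1.    -0.003 -0.   ] z [-0. -0. -1.]
shift tool m [0.0019 0.0062 0.0152] rot deg [-0.01  0.02 -0.15]
top 61 664 mid [ 642.2 -194.1] ext [89.1 75.5] zmed 61.2
top 91 92 mid [ 641.  -188.1] ext [57.2 33.7] zmed 90.8
side 61 1251 mid [ 639.3 -202.2] ext [85.8 90.6] zmed 61.8
side 91 310 mid [ 641.2 -203.9] ext [61.  59.5] zmed 90.2
```

View pics/f0c.png

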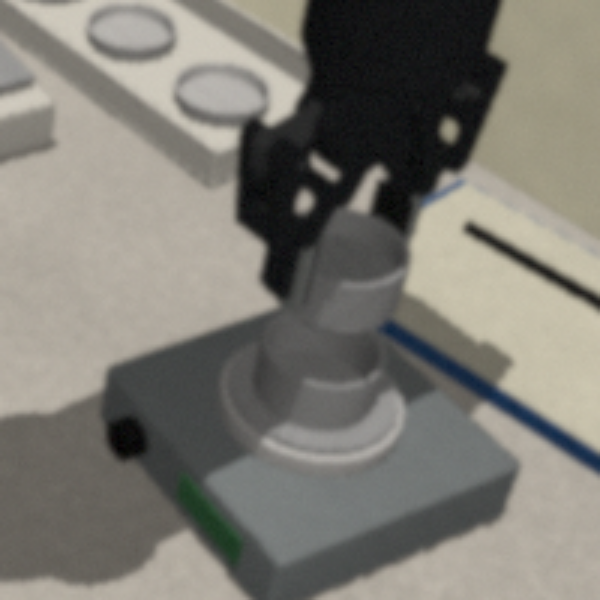

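step_arm(motion=[[[0.001, 0.003, 0.005], [0, 0, -0.1]], [[0.001, 0.0025, 0.01], [0, 0, 0]], [[0, 0, 0.01], [0, 0, 0]], [[0, 0, 0.006], [0, 0, 0]], [[0, 0, 0], [0, 0, 0]], [[0, 0, 0], [0, 0, 0]]])

```text
t: 15.5
position: [643.0, -200.8, 103.6]
tcp_rot: [-0.0, 0.707, 0.707, 0.0]
contact_force: [0.2, 0.1, -2.2]
grip_width: 57.5
```

```bash
python3 -c "
from h import *
st([642,-202,94.8])"
```

```text
t 15.5 pos [ 643.  -200.8  103.6] q [ 0.53  0.59 -0.45  1.69  0.3   0.94 -0.03] F [ 0.2  0.1 -2.2] w 57.5
toolaxes x [-0.     1.     0.001] y [ 1.  0. -0.] z [-0.     0.001 -1.   ]
shift tool m [-0.0012 -0.001   0.0088] rot deg [-0.02 -0.03  0.02]
```

step_arm(motion=[[[-0.0012, -0.0006, 0], [0, 0, 0]], [[0, 0, 0.003], [0, 0, 0]], [[0, 0, 0.003], [0, 0, 0]], [[0, 0, 0.002], [0, 0, 0]], [[0, 0, 0.001], [0, 0, 0]], [[0, 0, 0], [0, 0, 0]]])

```text
t: 16.0
position: [642.8, -202.2, 95.2]
tcp_rot: [0.0, 0.707, 0.707, 0.0]
contact_force: [-0.2, 0.9, -1.7]
grip_width: 58.1
```

```bash
python3 -c "
from h import *
st([642,-202,94.8])
tower('f1',[91,119])
p=cv2.imread('pics/f1side.png');cv2.imwrite('pics/f1c.png',cv2.resize(p[150:350,370:570],None,fx=3,fy=3))"
```

```text
t 16.0 pos [ 642.8 -202.2   95.2] q [ 0.53  0.6  -0.45  1.69  0.31  0.92 -0.04] F [-0.2  0.9 -1.7] w 58.1
toolaxes x [-0.  1.  0.] y [1.    0.    0.001] z [ 0.001  0.    -1.   ]
shift tool m [ 0.0002 -0.0008  0.0004] rot deg [ 0.04 -0.01  0.01]
top 91 43 mid [ 637.4 -180.5] ext [43.2 19.1] zmed 90.2
top 119 82 mid [ 634.1 -182.6] ext [66.  22.4] zmed 118.3
side 91 212 mid [ 633.8 -211.6] ext [45.2 45.9] zmed 90.4
side 119 455 mid [ 642.  -203.9] ext [87.7 59.6] zmed 118.7
```

View pics/f1c.png

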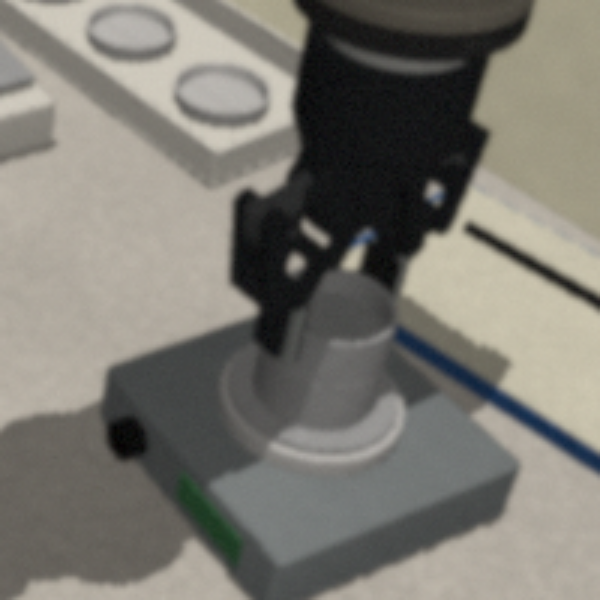

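step_arm(motion=[[[0, -0.0004, 0.001], [0, 0, 0]], [[0, 0, 0.0005], [0, 0, 0]], [[0, 0, 0], [0, 0, 0]]])

```text
t: 16.35
position: [642.8, -202.2, 94.9]
tcp_rot: [0.001, 0.707, 0.707, 0.001]
contact_force: [-3.0, 0.2, 7.5]
grip_width: 58.1
```

step_arm(motion=[[[0, 0, 0], [0, 0, 0]], [[0, 0, 0], [0, 0, 0]], [[0, 0, 0], [0, 0, 0]], [[0, 0, 0], [0, 0, 0]], [[0, 0, 0], [0, 0, 0]], [[0, 0, 0], [0, 0, 0]]], claw=0.085)

```text
t: 16.85
position: [642.4, -202.2, 93.9]
tcp_rot: [0.0, 0.707, 0.707, 0.0]
contact_force: [0.2, 0.0, -0.4]
grip_width: 85.2
```

step_arm(motion=[[[0, 0, -0.01], [0, 0, 0]], [[0, 0, -0.02], [0, 0, 0]], [[0, 0, -0.02], [0, 0, 0]], [[0, 0, -0.015], [0, 0, 0]], [[0, 0, -0.01], [0, 0, 0]], [[0.01, -0.02, 0], [0, 0, 0]], [[0.018, -0.04, 0], [0, 0, 0]], [[0.02, -0.04, 0], [0, 0, 0]], [[0.02, -0.04, 0], [0, 0, 0]], [[0.018, -0.04, 0], [0, 0, 0]]])

```text
t: 17.68
position: [470.0, -119.8, 168.7]
tcp_rot: [0.0, 0.707, 0.707, 0.0]
contact_force: [0.2, 1.4, 1.0]
grip_width: 85.1
```

step_arm(motion=[[[0.004, -0.01, 0], [0, 0, 0]], [[0, 0, 0.01], [0, 0, 0]], [[0, 0, 0.02], [0, 0, 0]], [[0, 0, 0.01], [0, 0, 0]], [[0, 0, 0], [0, 0, 0]], [[0, 0, 0], [0, 0, 0]]])

```text
t: 18.18
position: [462.0, -116.6, 128.4]
tcp_rot: [-0.0, 0.707, 0.707, 0.0]
contact_force: [0.0, -0.4, -0.0]
grip_width: 84.8
```

```bash
python3 -c "
from h import *
st([450.9,-112,14])
tower('f2',[61,91,119])
p=cv2.imread('pics/f2top.png');cv2.imwrite('pics/f2c.png',cv2.resize(p[90:310,200:500],None,fx=2.6,fy=2.6))"
```

```text
t 18.18 pos [ 462.  -116.6  128.4] q [ 0.59  0.28 -0.54  2.11  0.2   0.8  -0.08] F [ 0.  -0.4 -0. ] w 84.8
toolaxes x [-0.     1.     0.001] y [ 1.  0. -0.] z [-0.     0.001 -1.   ]
shift tool m [ 0.0045 -0.011   0.1144] rot deg [-0.03 -0.05  0.02]
top 61 220 mid [ 659.8 -201. ] ext [54.4 89.3] zmed 60.9
top 91 26 mid [ 641.2 -174.4] ext [31.1  7. ] zmed 91.8
top 119 177 mid [ 645.2 -201.3] ext [53.4 59.6] zmed 118.7
side 61 1008 mid [ 639.9 -202.8] ext [86.  90.2] zmed 61.3
side 91 240 mid [ 634.2 -209. ] ext [47.1 51.2] zmed 90.5
side 119 439 mid [ 641.4 -204.3] ext [61. 60.] zmed 118.0
```

View pics/f2c.png

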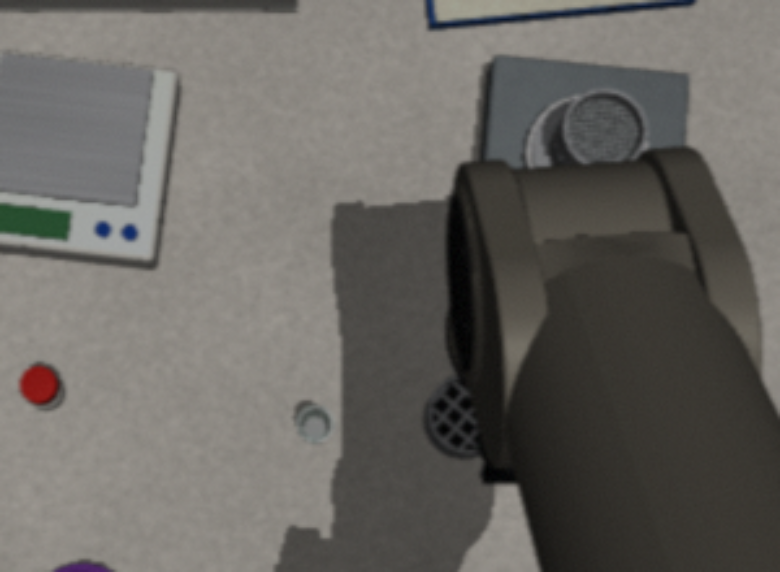

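View pics/f2side.png

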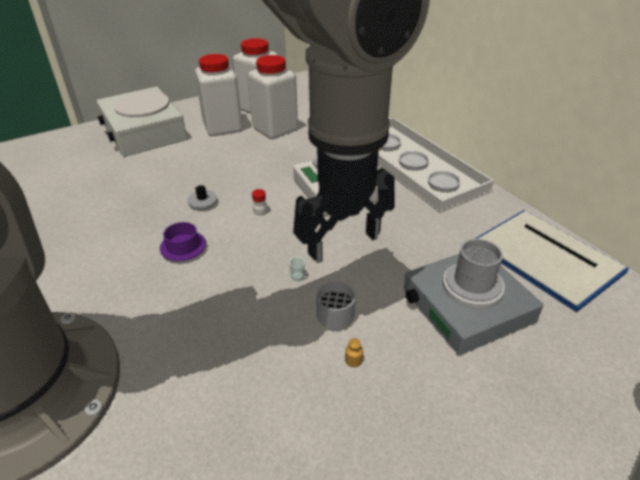

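step_arm(motion=[[[0.0045, -0.011, 0.005], [0, 0, 0]], [[0, 0, 0.015], [0, 0, 0]], [[0, 0, 0.015], [0, 0, 0]], [[0, 0, 0.015], [0, 0, 0]], [[0, 0, 0.01], [0, 0, 0]], [[0, 0, 0.005], [0, 0, 0]], [[0, 0, 0], [0, 0, 0]], [[0, 0, 0], [0, 0, 0]]])

```text
t: 18.95
position: [451.3, -112.2, 64.2]
tcp_rot: [0.0, 0.707, 0.707, 0.0]
contact_force: [-0.3, -0.1, 0.0]
grip_width: 84.5
```

```bash
python3 -c "
from h import *
st([450.9,-112,16])"
```

```text
t 18.95 pos [ 451.3 -112.2   64.2] q [ 0.54  0.37 -0.5   2.18  0.29  0.65 -0.17] F [-0.3 -0.1  0. ] w 84.5
toolaxes x [-0.  1.  0.] y [1.    0.    0.001] z [ 0.001  0.    -1.   ]
shift tool m [ 0.0002 -0.0004  0.0482] rot deg [ 0.06 -0.01  0.02]
```

step_arm(motion=[[[0, 0, 0.01], [0, 0, 0]], [[0, 0, 0.015], [0, 0, 0]], [[0, 0, 0.012], [0, 0, 0]], [[0, 0, 0.007], [0, 0, 0]], [[0, 0, 0.003], [0, 0, 0]], [[0, 0, 0], [0, 0, 0]], [[0, 0, 0], [0, 0, 0]]])

```text
t: 19.53
position: [451.2, -112.2, 17.1]
tcp_rot: [0.0, 0.707, 0.707, 0.0]
contact_force: [0.5, -0.1, 0.2]
grip_width: 85.0
```

step_arm(motion=[[[0, 0, 0], [0, 0, 0]], [[0, 0, 0], [0, 0, 0]], [[0, 0, 0], [0, 0, 0]], [[0, 0, 0], [0, 0, 0]], [[0, 0, 0], [0, 0, 0]], [[0, 0, 0], [0, 0, 0]], [[0, 0, 0], [0, 0, 0]], [[0, 0, 0], [0, 0, 0]]], claw=0.045)

```text
t: 20.2
position: [451.3, -112.4, 17.7]
tcp_rot: [0.001, 0.707, 0.707, 0.0]
contact_force: [-4.0, 1.5, 16.9]
grip_width: 59.3
```

```bash
python3 -c "
from h import *
st([450.9,-112,16])"
```

```text
t 20.2 pos [ 451.3 -112.4   17.7] q [ 0.49  0.45 -0.45  2.2   0.37  0.56 -0.24] F [-4.   1.5 16.9] w 59.3
toolaxes x [-0.     1.    -0.001] y [1.    0.    0.002] z [ 0.002 -0.001 -1.   ]
shift tool m [ 0.0004 -0.0004  0.0017] rot deg [0.1  0.04 0.02]
```

step_arm(motion=[[[0, 0, -0.002], [0, 0, 0]], [[0, 0, -0.004], [0, 0, 0]], [[0, 0, -0.008], [0, 0, 0]], [[0, 0, -0.016], [0, 0, 0]], [[0, 0, -0.022], [0, 0, 0]], [[0, 0, -0.022], [0, 0, 0]], [[0, 0, -0.022], [0, 0, 0]], [[0, 0, -0.022], [0, 0, 0]], [[0, 0, -0.018], [0, 0, 0]], [[0, 0, -0.01], [0, 0, 0]]])

```text
t: 21.03
position: [451.5, -112.3, 165.4]
tcp_rot: [0.001, 0.707, 0.707, 0.001]
contact_force: [-0.1, -0.2, -1.5]
grip_width: 59.4
```

step_arm(motion=[[[-0.003, 0.006, 0], [0, 0, 0]], [[-0.008, 0.015, 0], [0, 0, 0]], [[-0.011, 0.023, 0], [0, 0, 0]], [[-0.011, 0.023, 0], [0, 0, 0]], [[-0.011, 0.023, 0], [0, 0, 0]], [[-0.011, 0.023, 0], [0, 0, 0]], [[-0.011, 0.023, 0], [0, 0, 0]], [[-0.011, 0.023, 0], [0, 0, 0]], [[-0.008, 0.018, 0], [0, 0, 0]], [[-0.004, 0.01, 0], [0, 0, 0]]])

```text
t: 21.87
position: [639.4, -202.5, 160.8]
tcp_rot: [-0.0, 0.707, 0.707, 0.0]
contact_force: [-0.4, -0.5, -1.9]
grip_width: 59.5
```

step_arm(motion=[[[-0.001, 0.003, 0], [0, 0, 0]], [[0, 0, 0], [0, 0, 0]], [[0, 0, 0], [0, 0, 0]], [[0, 0, 0], [0, 0, 0]]])

```text
t: 22.2
position: [640.1, -201.9, 162.5]
tcp_rot: [-0.0, 0.707, 0.707, 0.0]
contact_force: [0.3, 0.8, -1.7]
grip_width: 59.3
```

```bash
python3 -c "
from h import *
st([642.3,-202.9,136])
tower('c0',[119])
p=cv2.imread('pics/c0side.png');cv2.imwrite('pics/c0c.png',cv2.resize(p[130:330,370:570],None,fx=3,fy=3))"
```

```text
t 22.2 pos [ 640.1 -201.9  162.5] q [ 0.56  0.53 -0.48  1.65  0.27  1.03 -0.01] F [ 0.3  0.8 -1.7] w 59.3
toolaxes x [-0.001  1.     0.   ] y [1.    0.001 0.   ] z [ 0.  0. -1.]
shift tool m [-0.001   0.0022  0.0265] rot deg [ 0.   -0.01  0.03]
top 119 85 mid [ 636.2 -189.5] ext [47.3 35.3] zmed 118.6
side 119 322 mid [ 641.6 -204.4] ext [60.1 59.7] zmed 118.0
```

View pics/c0c.png

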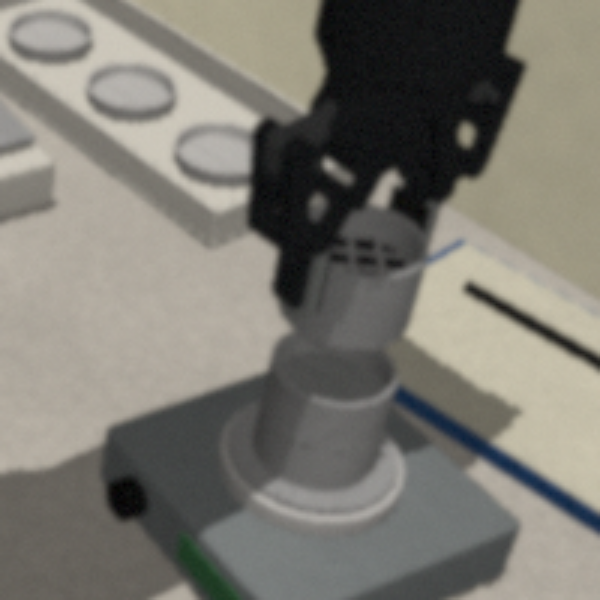

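step_arm(motion=[[[-0.001, 0.002, 0.004], [0, 0, 0]], [[0, 0, 0.008], [0, 0, 0]], [[0, 0, 0.008], [0, 0, 0]], [[0, 0, 0.004], [0, 0, 0]], [[0, 0, 0], [0, 0, 0]], [[0, 0, 0], [0, 0, 0]]])

```text
t: 22.8
position: [642.6, -203.1, 138.4]
tcp_rot: [-0.0, 0.707, 0.707, 0.0]
contact_force: [1.3, -0.5, -0.2]
grip_width: 58.9
```

```bash
python3 -c "
from h import *
st([642.3,-202.8,128.7])"
```

```text
t 22.8 pos [ 642.6 -203.1  138.4] q [ 0.55  0.55 -0.47  1.66  0.29  0.99 -0.02] F [ 1.3 -0.5 -0.2] w 58.9
toolaxes x [-0.  1.  0.] y [1. 0. 0.] z [ 0.  0. -1.]
shift tool m [ 0.0003 -0.0003  0.0097] rot deg [ 0.   -0.02  0.02]
```

step_arm(motion=[[[0.0003, 0, 0.003], [0, 0, 0]], [[0, 0, 0.003], [0, 0, 0]], [[0, 0, 0.002], [0, 0, 0]], [[0, 0, 0.001], [0, 0, 0]], [[0, 0, 0.001], [0, 0, 0]], [[0, 0, 0], [0, 0, 0]]])

```text
t: 23.3
position: [642.9, -202.9, 129.0]
tcp_rot: [0.0, 0.707, 0.707, 0.0]
contact_force: [-0.4, -0.5, -1.6]
grip_width: 59.1
```

```bash
python3 -c "
from h import *
st([642.3,-202.8,128.7])
tower('c1',[119,161])
p=cv2.imread('pics/c1side.png');cv2.imwrite('pics/c1c.png',cv2.resize(p[130:330,370:570],None,fx=3,fy=3))"
```

```text
t 23.3 pos [ 642.9 -202.9  129. ] q [ 0.55  0.56 -0.47  1.67  0.3   0.98 -0.03] F [-0.4 -0.5 -1.6] w 59.1
toolaxes x [-0.  1. -0.] y [1.    0.    0.001] z [ 0.001 -0.    -1.   ]
shift tool m [ 0.0001 -0.0006  0.0003] rot deg [0.05 0.   0.01]
top 119 44 mid [ 632.9 -183.7] ext [41.5 24.4] zmed 119.4
top 161 97 mid [ 634.2 -182.9] ext [66.4 22.1] zmed 161.0
side 119 269 mid [ 635.4 -209.4] ext [48.2 50.7] zmed 119.2
side 161 501 mid [ 641.6 -203.9] ext [88.5 60.9] zmed 160.6
```

View pics/c1c.png

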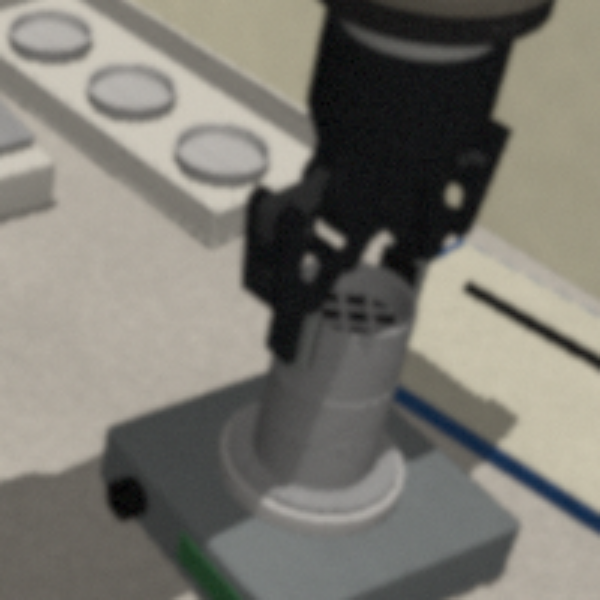

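step_arm(motion=[[[0, -0.0004, 0.001], [0, 0, 0]], [[0, 0, 0.0005], [0, 0, 0]], [[0, 0, 0], [0, 0, 0]]])

```text
t: 23.65
position: [643.0, -203.0, 128.8]
tcp_rot: [0.001, 0.707, 0.707, 0.001]
contact_force: [-4.3, 1.1, 12.8]
grip_width: 58.8
```

step_arm(motion=[[[0, 0, 0], [0, 0, 0]], [[0, 0, 0], [0, 0, 0]], [[0, 0, 0], [0, 0, 0]], [[0, 0, 0], [0, 0, 0]], [[0, 0, 0], [0, 0, 0]], [[0, 0, 0], [0, 0, 0]]], claw=0.085)

```text
t: 24.15
position: [642.4, -202.9, 127.4]
tcp_rot: [0.0, 0.707, 0.707, 0.0]
contact_force: [0.2, -0.2, -0.5]
grip_width: 85.2
```

step_arm(motion=[[[0, 0, -0.01], [0, 0, 0]], [[0, 0, -0.02], [0, 0, 0]], [[0, 0, -0.02], [0, 0, 0]], [[0, 0, -0.015], [0, 0, 0]], [[0, 0, -0.01], [0, 0, 0]], [[0.015, -0.008, 0], [0, 0, 0]], [[0.03, -0.016, 0], [0, 0, 0]], [[0.035, -0.018, 0], [0, 0, 0]], [[0.035, -0.018, 0], [0, 0, 0]], [[0.035, -0.018, 0], [0, 0, 0]]])

```text
t: 24.98
position: [563.2, -51.6, 202.6]
tcp_rot: [0.0, 0.707, 0.707, 0.0]
contact_force: [0.9, 0.3, -0.2]
grip_width: 84.8
```

step_arm(motion=[[[0.034, -0.018, 0], [0, 0, 0]], [[0.034, -0.018, 0], [0, 0, 0]], [[0.034, -0.018, 0], [0, 0, 0]], [[0.034, -0.018, 0], [0, 0, 0]], [[0.034, -0.018, 0], [0, 0, 0]], [[0.034, -0.018, 0], [0, 0, 0]], [[0.034, -0.018, 0.01], [0, 0, 0]], [[0.034, -0.018, 0.02], [0, 0, 0]], [[0.034, -0.018, 0.02], [0, 0, 0]], [[0.02, -0.01, 0.02], [0, 0, 0]]])

```text
t: 25.82
position: [391.9, 273.5, 134.0]
tcp_rot: [0.0, 0.706, 0.708, 0.001]
contact_force: [-0.1, 0.3, 0.4]
grip_width: 84.8
```

step_arm(motion=[[[0.01, -0.005, 0.01], [0, 0, 0]], [[0, 0, 0], [0, 0, 0]], [[0, 0, 0], [0, 0, 0]], [[0, 0, 0], [0, 0, 0]]])

```text
t: 26.15
position: [389.4, 279.8, 124.4]
tcp_rot: [0.001, 0.707, 0.707, 0.0]
contact_force: [0.6, 0.5, -0.1]
grip_width: 84.9
```

```bash
python3 -c "
from h import *
st([384.4,288.4,80])
tower('c2',[61,91,119,161])
f=np.load('c2side.npz');W=pts('side',f['d']).reshape(-1,3);k=(np.hypot(W[:,0]-384,W[:,1]-288)<45)&(abs(W[:,2]-15)<5);Q=W[k];print(len(Q),((Q.max(0)+Q.min(0))/2).round(1))"
```

```text
t 26.15 pos [389.4 279.8 124.4] q [-0.11  0.33 -0.75  2.1   0.31  0.82 -1.04] F [ 0.6  0.5 -0.1] w 84.9
toolaxes x [ 0.  1. -0.] y [ 1.    -0.     0.001] z [ 0.001 -0.    -1.   ]
shift tool m [ 0.0086 -0.0051  0.0444] rot deg [ 0.08  0.01 -0.02]
top 61 665 mid [ 641.5 -200.7] ext [89.3 89. ] zmed 60.5
top 91 67 mid [ 635.3 -195.8] ext [44.9 49.2] zmed 91.5
top 119 80 mid [ 631.5 -197.6] ext [37.3 51.4] zmed 118.6
top 161 241 mid [ 642.8 -201.1] ext [59.5 59.3] zmed 160.4
side 61 998 mid [ 640.  -203.1] ext [87.7 89.7] zmed 61.4
side 91 230 mid [ 634.4 -208.7] ext [45.5 50.6] zmed 91.1
side 119 277 mid [ 634.2 -208.9] ext [45.4 50.8] zmed 119.1
side 161 482 mid [ 641.7 -204.2] ext [60.3 59.8] zmed 160.0
348 [384.4 286.8  15. ]
```

View pics/c2side.png

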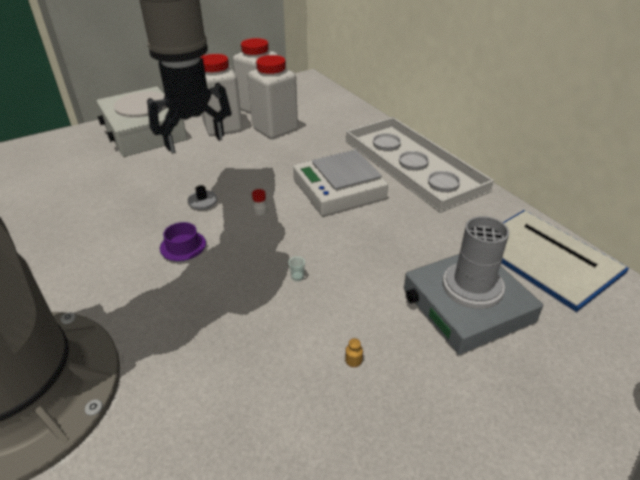

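View pics/c2top.png

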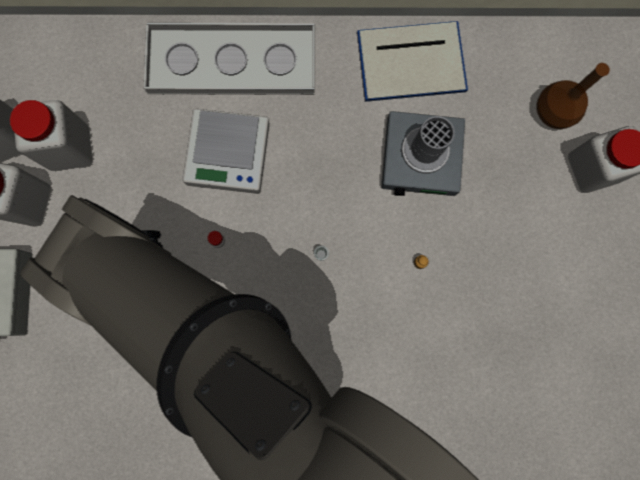

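step_arm(motion=[[[0.0086, -0.0051, 0.005], [0, 0, 0]], [[0, 0, 0.015], [0, 0, 0]], [[0, 0, 0.02], [0, 0, 0]], [[0, 0, 0.02], [0, 0, 0]], [[0, 0, 0.01], [0, 0, 0]], [[0, 0, 0.005], [0, 0, 0]], [[0, 0, 0], [0, 0, 0]], [[0, 0, 0], [0, 0, 0]]], claw=0.05)

```text
t: 26.92
position: [384.2, 289.1, 49.5]
tcp_rot: [0.0, 0.707, 0.707, 0.001]
contact_force: [0.4, -0.9, 0.8]
grip_width: 50.0
```

```bash
python3 -c "
from h import *
st([384.4,288.4,19.5])
p,d=snap('side','l0')
cv2.imwrite('pics/l0c.png',cv2.resize(p[80:240,110:310,::-1],None,fx=3,fy=3))"
```

```text
t 26.92 pos [384.2 289.1  49.5] q [-0.21  0.45 -0.67  2.15  0.45  0.68 -1.19] F [ 0.4 -0.9  0.8] w 50.0
toolaxes x [0. 1. 0.] y [ 1.    -0.     0.001] z [ 0.001  0.    -1.   ]
shift tool m [-0.0007  0.0002  0.03  ] rot deg [ 0.08 -0.02 -0.  ]
```

View pics/l0c.png

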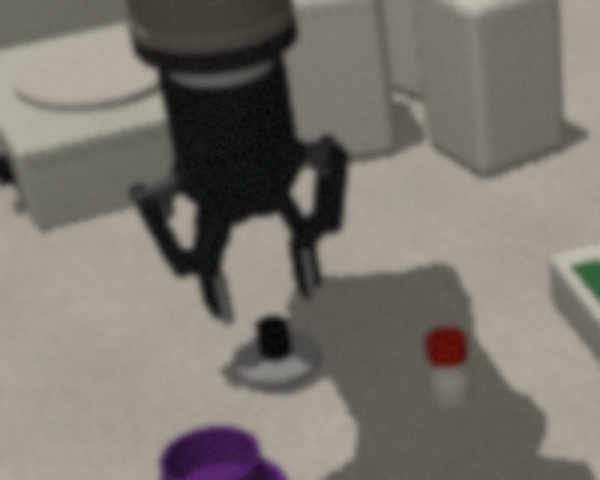

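step_arm(motion=[[[-0.0007, 0, 0.005], [0, 0, 0]], [[0, 0, 0.01], [0, 0, 0]], [[0, 0, 0.008], [0, 0, 0]], [[0, 0, 0.004], [0, 0, 0]], [[0, 0, 0.002], [0, 0, 0]], [[0, 0, 0], [0, 0, 0]], [[0, 0, 0], [0, 0, 0]]])

```text
t: 27.55
position: [383.6, 288.4, 19.7]
tcp_rot: [0.0, 0.707, 0.707, 0.0]
contact_force: [0.2, 0.5, -0.6]
grip_width: 50.1
```

step_arm(motion=[[[0, 0, 0], [0, 0, 0]], [[0, 0, 0], [0, 0, 0]], [[0, 0, 0], [0, 0, 0]], [[0, 0, 0], [0, 0, 0]], [[0, 0, 0], [0, 0, 0]], [[0, 0, 0], [0, 0, 0]], [[0, 0, 0], [0, 0, 0]], [[0, 0, 0], [0, 0, 0]]], claw=0.01)

```text
t: 28.22
position: [383.9, 288.4, 20.3]
tcp_rot: [0.0, 0.707, 0.707, 0.001]
contact_force: [-1.9, -1.3, 6.6]
grip_width: 20.1
```

```bash
python3 -c "
from h import *
st([384.4,288.4,19.5])"
```

```text
t 28.22 pos [383.9 288.4  20.3] q [-0.25  0.5  -0.63  2.16  0.51  0.62 -1.24] F [-1.9 -1.3  6.6] w 20.1
toolaxes x [-0.  1.  0.] y [1.    0.    0.001] z [ 0.001  0.    -1.   ]
shift tool m [0.     0.0005 0.0008] rot deg [ 0.08 -0.01  0.01]
```

step_arm(motion=[[[0, 0, -0.002], [0, 0, 0]], [[0, 0, -0.004], [0, 0, 0]], [[0, 0, -0.01], [0, 0, 0]], [[0, 0, -0.02], [0, 0, 0]], [[0, 0, -0.025], [0, 0, 0]], [[0, 0, -0.028], [0, 0, 0]], [[0, 0, -0.028], [0, 0, 0]], [[0, 0, -0.028], [0, 0, 0]], [[0, 0, -0.025], [0, 0, 0]], [[0, 0, -0.015], [0, 0, 0]]])

```text
t: 29.05
position: [383.7, 288.9, 208.2]
tcp_rot: [0.001, 0.707, 0.707, 0.002]
contact_force: [1.0, 0.4, -2.0]
grip_width: 20.1
```

```bash
python3 -c "
from h import *
st([641.8,-202.6,205])
p,d=snap('side','l1')
cv2.imwrite('pics/l1c.png',cv2.resize(p[0:240,80:340,::-1],None,fx=2.5,fy=2.5))"
```

```text
t 29.05 pos [383.7 288.9 208.2] q [-0.05  0.21 -0.81  2.02  0.18  0.98 -0.95] F [ 1.   0.4 -2. ] w 20.1
toolaxes x [-0.001  1.     0.001] y [1.    0.001 0.003] z [ 0.003  0.001 -1.   ]
shift tool m [-0.4917  0.2576  0.0034] rot deg [ 0.19 -0.08  0.05]
```

View pics/l1c.png

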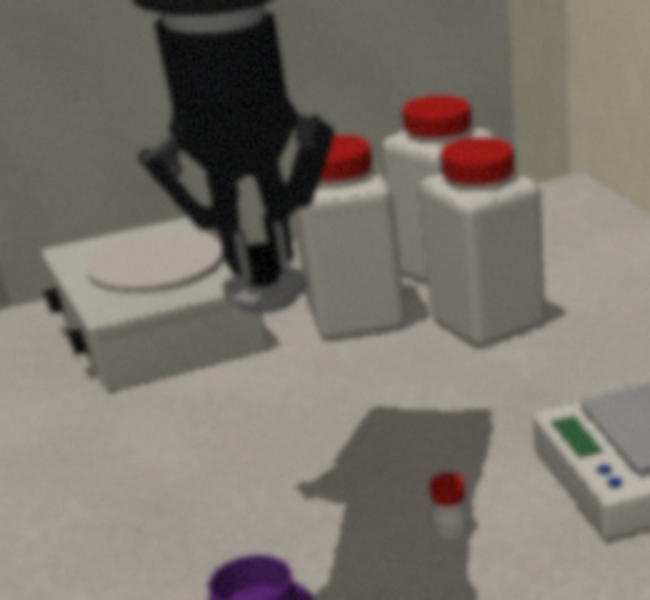

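Lid held level. Carry it over, gently.

step_arm(motion=[[[-0.006, 0.003, 0], [0, 0, 0]], [[-0.014, 0.0075, 0], [0, 0, 0]], [[-0.021, 0.011, 0], [0, 0, 0]], [[-0.025, 0.013, 0], [0, 0, 0]], [[-0.025, 0.013, 0], [0, 0, 0]], [[-0.025, 0.013, 0], [0, 0, 0]], [[-0.025, 0.013, 0], [0, 0, 0]], [[-0.025, 0.013, 0], [0, 0, 0]], [[-0.025, 0.013, 0], [0, 0, 0]], [[-0.025, 0.013, 0], [0, 0, 0]]])

```text
t: 29.93
position: [495.9, 70.3, 204.0]
tcp_rot: [-0.0, 0.707, 0.707, -0.0]
contact_force: [0.5, 1.3, -1.0]
grip_width: 20.1
```

step_arm(motion=[[[-0.025, 0.013, 0], [0, 0, 0]], [[-0.025, 0.013, 0], [0, 0, 0]], [[-0.025, 0.013, 0], [0, 0, 0]], [[-0.025, 0.013, 0], [0, 0, 0]], [[-0.025, 0.013, 0], [0, 0, 0]], [[-0.025, 0.013, 0], [0, 0, 0]], [[-0.025, 0.013, 0], [0, 0, 0]], [[-0.025, 0.013, 0], [0, 0, 0]], [[-0.025, 0.013, 0], [0, 0, 0]], [[-0.02, 0.01, 0], [0, 0, 0]]])

```text
t: 30.77
position: [622.9, -175.3, 203.6]
tcp_rot: [-0.0, 0.707, 0.707, -0.0]
contact_force: [0.3, 0.2, -1.0]
grip_width: 19.9
```

step_arm(motion=[[[-0.015, 0.007, 0], [0, 0, 0]], [[-0.008, 0.004, 0], [0, 0, 0]], [[-0.003, 0.001, 0], [0, 0, 0]], [[0, 0, 0], [0, 0, 0]], [[0, 0, 0], [0, 0, 0]], [[0, 0, 0], [0, 0, 0]]])

```text
t: 31.27
position: [635.0, -197.3, 205.1]
tcp_rot: [0.0, 0.706, 0.708, 0.0]
contact_force: [-0.1, 0.8, -0.2]
grip_width: 20.1
```

```bash
python3 -c "
from h import *
st([641.8,-202.6,182])
tower('l2',[161])
p=cv2.imread('pics/l2side.png');cv2.imwrite('pics/l2c.png',cv2.resize(p[100:300,370:570],None,fx=3,fy=3))"
```

```text
t 31.27 pos [ 635.  -197.3  205.1] q [ 0.56  0.48 -0.49  1.63  0.24  1.1   0.01] F [-0.1  0.8 -0.2] w 20.1
toolaxes x [-0.002  1.     0.   ] y [1.    0.002 0.001] z [ 0.001  0.    -1.   ]
shift tool m [-0.0053  0.0068  0.0231] rot deg [ 0.04 -0.02  0.1 ]
top 161 56 mid [ 627.3 -191.2] ext [30.3 38.4] zmed 159.6
side 161 358 mid [ 641.4 -204.8] ext [60.4 59.5] zmed 160.0
```

View pics/l2c.png

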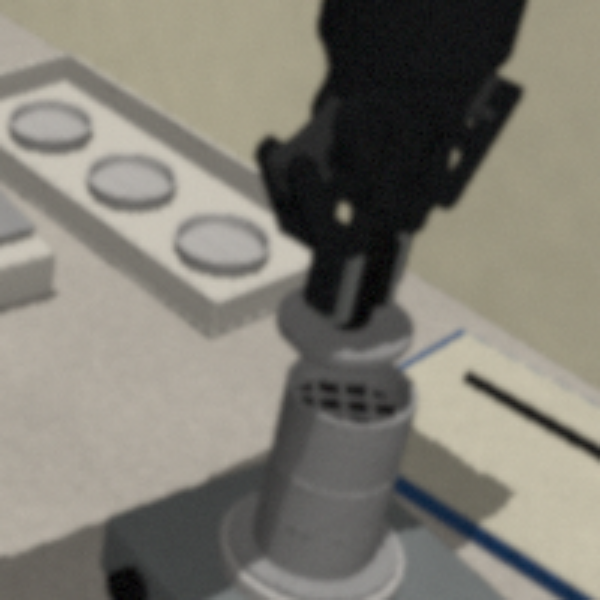

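step_arm(motion=[[[-0.003, 0.004, 0.002], [0, 0, 0]], [[-0.0023, 0.003, 0.004], [0, 0, 0]], [[0, 0, 0.007], [0, 0, 0]], [[0, 0, 0.006], [0, 0, 0]], [[0, 0, 0.002], [0, 0, 0]], [[0, 0, 0], [0, 0, 0]], [[0, 0, 0], [0, 0, 0]]])

```text
t: 31.95
position: [642.2, -203.8, 183.8]
tcp_rot: [0.0, 0.707, 0.707, 0.0]
contact_force: [0.2, -0.0, -1.7]
grip_width: 19.9
```

```bash
python3 -c "
from h import *
st([641.8,-202.6,173.3])
tower('l3',[173])
p=cv2.imread('pics/l3side.png');cv2.imwrite('pics/l3c.png',cv2.resize(p[100:300,370:570],None,fx=3,fy=3))"
```

```text
t 31.95 pos [ 642.2 -203.8  183.8] q [ 0.56  0.51 -0.48  1.63  0.26  1.07  0.01] F [ 0.2 -0.  -1.7] w 19.9
toolaxes x [-0.  1.  0.] y [1.    0.    0.001] z [ 0.001  0.    -1.   ]
shift tool m [ 0.0012 -0.0004  0.0105] rot deg [ 0.03 -0.02  0.02]
top 173 264 mid [ 641.9 -189.6] ext [59.8 34.7] zmed 177.0
side 173 534 mid [ 640.4 -204.3] ext [59.2 60.7] zmed 178.0
```

View pics/l3c.png

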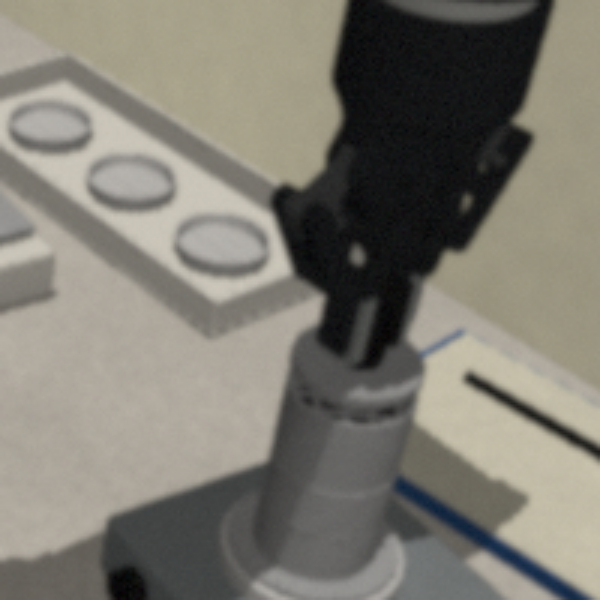

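step_arm(motion=[[[0.0006, 0.0003, 0.002], [0, 0, 0]], [[0, 0, 0.003], [0, 0, 0]], [[0, 0, 0.003], [0, 0, 0]], [[0, 0, 0.0015], [0, 0, 0]], [[0, 0, 0.001], [0, 0, 0]], [[0, 0, 0], [0, 0, 0]], [[0, 0, 0], [0, 0, 0]]])

```text
t: 32.63
position: [642.6, -203.4, 173.5]
tcp_rot: [0.0, 0.707, 0.707, 0.0]
contact_force: [-0.5, 0.1, -1.6]
grip_width: 20.2
```

```bash
python3 -c "
from h import *
st([641.8,-202.6,173.3])
tower('l4',[167])
p=cv2.imread('pics/l4side.png');cv2.imwrite('pics/l4c.png',cv2.resize(p[100:300,370:570],None,fx=3,fy=3))"
```

```text
t 32.63 pos [ 642.6 -203.4  173.5] q [ 0.56  0.52 -0.48  1.64  0.27  1.05 -0.  ] F [-0.5  0.1 -1.6] w 20.2
toolaxes x [-0.  1.  0.] y [1.    0.    0.001] z [ 0.001  0.    -1.   ]
shift tool m [ 0.0008 -0.0008  0.0002] rot deg [ 0.05 -0.    0.02]
top 167 357 mid [ 642.4 -187.5] ext [61.6 33.7] zmed 167.3
side 167 747 mid [ 641.  -203.7] ext [59. 60.] zmed 167.7
```

View pics/l4c.png

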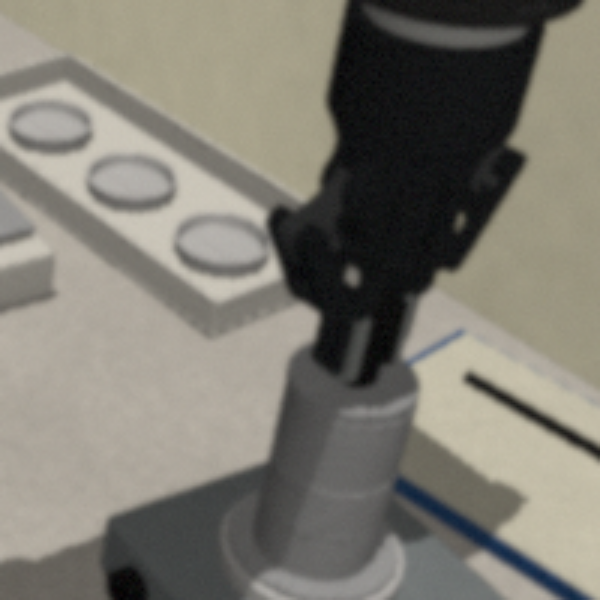

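step_arm(motion=[[[0, 0, 0.0008], [0, 0, 0]], [[0, 0, 0], [0, 0, 0]], [[0, 0, 0], [0, 0, 0]]])

```text
t: 32.98
position: [642.8, -203.4, 173.3]
tcp_rot: [0.001, 0.707, 0.707, 0.0]
contact_force: [-1.7, 0.4, 5.1]
grip_width: 20.2
```

step_arm(motion=[[[0, 0, 0], [0, 0, 0]], [[0, 0, 0], [0, 0, 0]], [[0, 0, 0], [0, 0, 0]], [[0, 0, 0], [0, 0, 0]], [[0, 0, 0], [0, 0, 0]], [[0, 0, 0], [0, 0, 0]]], claw=0.05)

```text
t: 33.48
position: [642.5, -203.3, 172.6]
tcp_rot: [0.0, 0.707, 0.707, 0.0]
contact_force: [0.3, -0.6, 0.7]
grip_width: 50.1
```

step_arm(motion=[[[0, 0, -0.005], [0, 0, 0]], [[0, 0, -0.015], [0, 0, 0]], [[0, 0, -0.02], [0, 0, 0]], [[0, 0, -0.02], [0, 0, 0]], [[0, 0, -0.01], [0, 0, 0]], [[0.01, -0.01, 0], [0, 0, 0]], [[0.025, -0.02, 0], [0, 0, 0]], [[0.03, -0.025, 0], [0, 0, 0]], [[0.03, -0.025, 0], [0, 0, 0]], [[0.03, -0.025, 0], [0, 0, 0]]])

```text
t: 34.32
position: [536.1, -77.3, 242.4]
tcp_rot: [0.0, 0.707, 0.707, 0.0]
contact_force: [1.0, 0.8, 0.3]
grip_width: 49.9
```

step_arm(motion=[[[0.03, -0.025, 0], [0, 0, 0]], [[0.03, -0.025, 0], [0, 0, 0]], [[0.02, -0.01, 0], [0, 0, 0]], [[0.01, 0, 0], [0, 0, 0]], [[0, 0, 0], [0, 0, 0]], [[0, 0, 0], [0, 0, 0]], [[0, 0, 0], [0, 0, 0]]])

```text
t: 34.9
position: [478.0, 10.6, 242.5]
tcp_rot: [0.0, 0.707, 0.707, 0.0]
contact_force: [0.5, -0.2, -0.4]
grip_width: 49.6
```

```bash
python3 -c "
from h import *
st()
tower('e',[61,167,193],tol=4)
for n,tag,c in(('top','etop',0),('side','eside',0)):
  f=np.load(tag+'.npz');W=pts(n,f['d']).reshape(-1,3);r=np.hypot(W[:,0]-642,W[:,1]+202)
  Q=W[(r<33)&(abs(W[:,2]-167)<4)]; A=np.c_[Q[:,:2]-Q[:,:2].mean(0),np.ones(len(Q))];print('lid plane',np.linalg.lstsq(A,Q[:,2],rcond=None)[0].round(4))
  for nm,x,y,zl in(('jar',471.8,200.5,40),('weight',430,-195.5,36),('beaker',444.4,-.8,28)):
    Q=W[(np.hypot(W[:,0]-x,W[:,1]-y)<25)&(W[:,2]>zl)&(W[:,2]<zl+18)]
    print(n,nm,len(Q),((Q.max(0)+Q.min(0))/2).round(1) if len(Q) else '')
p=cv2.imread('pics/eside.png');cv2.imwrite('pics/ec.png',cv2.resize(p[130:380,220:570],None,fx=2.2,fy=2.2))"
```

```text
t 34.9 pos [478.   10.6 242.5] q [ 0.44  0.14 -0.65  1.99  0.1   1.04 -0.25] F [ 0.5 -0.2 -0.4] w 49.6
toolaxes x [0.001 1.    0.   ] y [ 1.    -0.001  0.001] z [ 0.001  0.    -1.   ]
top 61 565 mid [ 641.5 -200.6] ext [89.3 89. ] zmed 60.7
top 167 707 mid [ 642.3 -201.3] ext [60.8 60.1] zmed 167.4
top 193 122 mid [ 641.8 -200.3] ext [20.1 21.5] zmed 193.7
side 61 903 mid [ 640.7 -203.7] ext [88.8 88.1] zmed 61.4
side 167 779 mid [ 641.5 -203.8] ext [61.5 59.9] zmed 167.7
side 193 154 mid [ 641.2 -203.8] ext [21.  21.5] zmed 193.5
lid plane [-6.600000e-03  3.400000e-03  1.673564e+02]
top jar 170 [472.  202.2  47. ]
top weight 66 [ 430.2 -193.8   42.7]
top beaker 0 
lid plane [1.990000e-02 1.640000e-02 1.674593e+02]
side jar 141 [471.1 198.7  46. ]
side weight 116 [ 428.6 -196.7   41.3]
side beaker 165 [444.   -2.1  34.1]
```

View pics/ec.png

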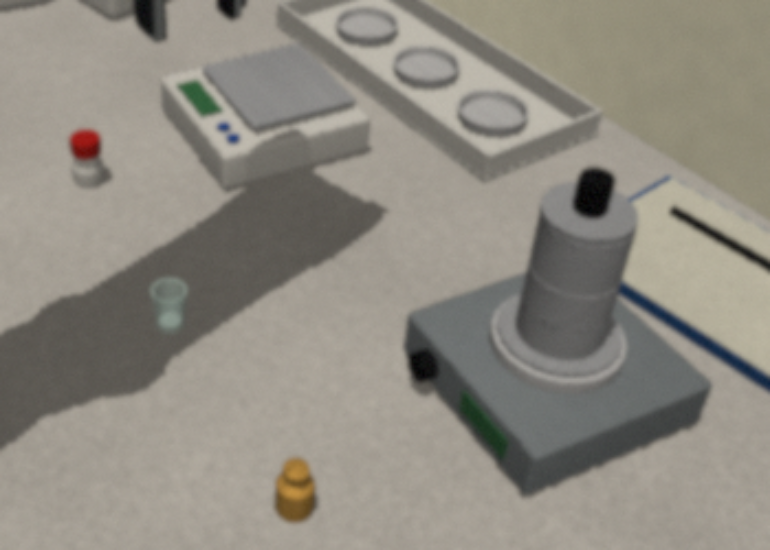

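The tower stands straight, with the lid top at about 167.4 mm (nominal 167). The arm is clear of everything.

```bash
python3 -c "
from cell import *
print(finish_job())"
```

```text
the job is handed in; nothing more can be done
None
```

The tower is built on the shaker in the order asked: pan in the seat, then fine sieve, coarse sieve and lid. I handed it in at about t = 35 s; no verdict was reported.

- **Heights:** After each part was released, the rims measured 90.7, 118.0–118.7 and 160.0–160.4 mm (nominal 91, 119 and 161). The lid's top measured 167.4–167.7 mm (nominal 167).
- **Centring:** Each part was within about 1.5 mm of the centre of the one below, in whichever camera saw it clearly.
- **Level:** The lid fit gives a tilt under 0.01 rad from the top camera and about 0.026 rad from the side camera. The side fit includes points on the lid's edge.
- **Things not to disturb:** The jar and weight read within about 1 mm of their starting places. The beaker did too, but only from the side camera, because the arm hid it from the top one.
- **Disagreement:** The two cameras differ by about 3 mm in y throughout, so I worked from averages and differences within one camera.
- **Robot:** At hand-in the gripper was empty and well clear of everything.

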